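Charge and close the badge-polishing tumbler

TASK

Charge the polishing tumbler: first put every badge blank from the board into the green bowl, then lift the steel cup by its handle and pour all its ceramic balls in on top of them, and stand the empty cup upright back on the blue coaster. Then close up: seat the red lid on the bowl so that it lies flat on the rim, and swing the hold-down yoke fully down over it. Leave the jar and the mug alone.

Things in the scene. Friction and masses are not known exactly. Their poses are not given: they have to be found in the camera images.
- tumbler: Fixed polishing tumbler: grey base 170 x 150 x 25 mm high with a green open round bowl (outer diameter 112, wall 5, inner 102; inner floor 30 mm and rim 95 mm above the table). Origin on the bowl's axis at table height, z up. Its x axis points from the bowl to the yoke's hinge on the far side; y is parallel to that hinge.
- bowl_mouth (a point): Centre of the bowl's mouth, at rim height.
- yoke (a joint): Steel hold-down yoke: two bars 10 x 10 mm, 44 mm clear gap between (the lid's knob passes between), joined at the free end by a red crossbar. Radians: 0 = fully down, level, on its stop, bars 1 mm above the seated lid's flange; grows as it swings up and away; 1.57 upright; stop at 2.1. Stiff hinge (0.2 N m): stays where left and must be pushed, about 2 N at the crossbar.
- yoke_hinge (a point): Point on the yoke's hinge axis, midway between the two cheeks: 78 mm along the tumbler's x from the bowl's axis, 109.5 mm above the table. The cheeks stand to 117 mm.
- yoke_grip (a point): Middle of the red crossbar (diameter 14, 72 mm long, parallel to the tumbler's y), 135 mm from the hinge. When the yoke is down it lies 57 mm on the robot's side of the bowl's axis.
- lid: Loose round red lid, about 160 g; origin at the centre of its underside, z up. From below: boss 8 mm high (diameter 94, foot 88), flange 116 mm across from 8 to 16 mm, black upright knob, diameter 26, from 16 to 50 mm. Starts standing on its boss on the table. Seated, the boss is in the bowl (4 mm play all round), the flange on the rim, the origin 87 mm above the table.
- coaster: Fixed blue disc, diameter 110, 3 mm thick, the cup's place. Origin at the centre of its underside.
- cup: Loose steel dosing cup, about 140 g, holding the balls at the start: outside diameter 66 at foot, 84 at rim, 55 mm high, wall and floor 4 mm. Origin at the centre of its underside, z to the mouth. A flat upright black handle sticks out along its -y: 12 mm thick (along the cup's x), 22 to 54 mm above the underside, reaching 106 mm from the axis.
- cup_grip (a point): Point to grip on the cup's handle: 85 mm from the cup's axis along its -y, 42 mm above its underside.
- cup_rim (a point): Centre of the cup's mouth.
- board: Fixed brown carrying board 230 x 160 x 4 mm, on which the blanks lie. Origin at the centre of its underside.
- blank0: Round cast-steel badge blank, diameter 34, 8 mm thick, 30 g, lying flat; origin at the centre of its underside, z up. Three to five of the blanks are present; the others are absent (None from the start).
- blank1: Round cast-steel badge blank, diameter 34, 8 mm thick, 30 g, lying flat; origin at the centre of its underside, z up. Three to five of the blanks are present; the others are absent (None from the start).
- blank2: Round cast-steel badge blank, diameter 34, 8 mm thick, 30 g, lying flat; origin at the centre of its underside, z up. Three to five of the blanks are present; the others are absent (None from the start).
- blank3: Round cast-steel badge blank, diameter 34, 8 mm thick, 30 g, lying flat; origin at the centre of its underside, z up. Three to five of the blanks are present; the others are absent (None from the start).
- blank4: Round cast-steel badge blank, diameter 34, 8 mm thick, 30 g, lying flat; origin at the centre of its underside, z up. Three to five of the blanks are present; the others are absent (None from the start).
- ball0: White ceramic polishing ball, diameter 18, 11 g; origin at its centre. All six start in the cup.
- ball1: White ceramic polishing ball, diameter 18, 11 g; origin at its centre. All six start in the cup.
- ball2: White ceramic polishing ball, diameter 18, 11 g; origin at its centre. All six start in the cup.
- ball3: White ceramic polishing ball, diameter 18, 11 g; origin at its centre. All six start in the cup.
- ball4: White ceramic polishing ball, diameter 18, 11 g; origin at its centre. All six start in the cup.
- ball5: White ceramic polishing ball, diameter 18, 11 g; origin at its centre. All six start in the cup.
- jar: Glass jar with a red cap, diameter 66, 100 mm high, loose; a bystander. Origin at the centre of its underside.
- mug: Terracotta-coloured mug, diameter 76, 85 mm high, loose; a bystander. Origin at the centre of its underside.
Mind the look-alikes: they are no part of the job. Leave any purple or yellow look-alike of the blank0 alone.

How it is judged:
On the way, in this order (a step that is already met when the one before it is completed fails the run):
1. every blank present lies in the bowl (horizontal distance between each of blank0, blank1, blank2, blank3, blank4 and tumbler below 0.052 m and z of each of blank0, blank1, blank2, blank3, blank4 in the frame of tumbler below 0.086 m), for 0.2 s.
2. the cup is tipped over the bowl's mouth (by more than 50 degrees) (angle between cup's own z axis and vertical above 0.87 rad and horizontal distance between cup_rim and bowl_mouth below 0.08 m and height (world z) of cup_rim above 0.1 m).
3. all the balls are in the bowl and the empty cup stands upright on the coaster, let go (horizontal distance between each of ball0, ball1, ball2, ball3, ball4, ball5 and tumbler below 0.052 m and z of each of ball0, ball1, ball2, ball3, ball4, ball5 in the frame of tumbler below 0.086 m and horizontal distance between cup and coaster below 0.025 m and angle between cup's own z axis and vertical below 0.1 rad and height (world z) of cup below 0.008 m and contact force between the fingers and cup below 0.3 N), for 0.2 s.
4. the lid is seated on the bowl (horizontal distance between lid and tumbler below 0.006 m and z of lid in the frame of tumbler between 0.083 and 0.0905 m and angle between lid's own z axis and vertical below 0.06 rad), for 0.2 s.
5. the yoke is fully down over the lid (all of step 4 and value of joint yoke below 0.06 rad), for 0.2 s.
At the end, for the whole second after the job is handed in: All blanks present and all six balls are inside the bowl (below its rim); the cup stands upright within 25 mm of the coaster's centre; the lid is seated flat on the rim, centred within 6 mm and at seated height within 3.5 mm; the yoke is down, below 0.06 rad; lid and cup are at rest (all of step 1 and all of step 5 and horizontal distance between each of ball0, ball1, ball2, ball3, ball4, ball5 and tumbler below 0.052 m and z of each of ball0, ball1, ball2, ball3, ball4, ball5 in the frame of tumbler below 0.086 m and horizontal distance between cup and coaster below 0.025 m and angle between cup's own z axis and vertical below 0.1 rad and height (world z) of cup below 0.008 m and linear speed of each of lid, cup below 0.02 m/s); the robot touches nothing.
It fails at once if the jar or the mug is shifted more than 30 mm or tipped over (distance of any of jar, mug from where it was at the start of the episode above 0.03 m or angle between any of jar, mug's own z axis and vertical above 0.4 rad).
Of blank0, blank1, blank2, blank3, blank4 only 3 to 5 are there at a start; the rules pass over those that are not, and their reading is None.
At some moment in a run one of blank0, blank1, blank2, blank3, blank4, lid may be knocked a few centimetres aside while the robot is not near it.
It also fails if it takes over 210 s, if anything falls off the work surface, if the arm or the gripper's body presses on something with over 40 N, if the wrist force passes 120 N, or if a joint passes its speed limit or range.

ROBOT

A 6-joint arm with a two-finger parallel gripper is mounted at the origin on the work surface. World frame = base frame: x ahead of the robot, y to its left, z up, the work surface at z = 0. Lengths are in m, angles in rad, forces in N, time in s.
With the tool pointing down it reaches from about 0.275 to 0.75 m from the base axis. Payload 10.2 kg.
Tool frame: the origin (TCP) lies midway between the tips of the shut fingers; the grasp point (between the pads) lies 19 mm behind it; z points along the fingers, y is the line along which they close (so a half turn about z gives the same grasp; the last joint's range is limited). The gripper opens to 85 mm and grips with 20 to 120 N. Pads are 22 mm wide; open, the fingers measure 114 mm over their backs; the gripper's body (76 mm by 85 mm) begins 54 mm behind the grasp point. The pads swing forward as they close: fully open they stand 13 mm farther back than shut.
Start: joints at [-1.53, 0.313, 1.498, -0, 1.331, -0.223], TCP at [0.137, -0.507, 0.231] pointing down, gripper open.
Joint ranges: [-2.94, 2.94], [-0.97, 2.17], [0.19, 2.56], [-1.23, 4.37], [0.02, 3.11], [-2.88, 2.88]. Speed limits (rad/s): [2.39, 2.39, 3.01, 3.14, 3.14, 3.14].

INTERFACE

Orientations are given as a 3x3 rotation matrix whose columns are the frame's x, y, z axes.
In Python, from rig import env gives the robot as it stands. The module is installed in compiled form; this text tells all that it offers.
- The arm moves only by the shell command python3 -m handwheel 'ROWS' [FORCE]. ROWS is JSON, a list of rows, each an object with "xyz": the shift along the world's x, y, z in m, a list of three; "twist": the turn about the world's z in degrees; "gripper": the opening, from 0 (shut) to 1 (fully open). A call has 1 to 10 rows; each row shifts and turns the commanded pose from where the row before left it; what a row does not reach is not made up. A row lasts 1/10 s, in which the tool goes at most 50 mm and 8.59 degrees, less where a joint would pass 70% of its speed; a pose out of reach is approached as far as the arm can. A call with a gripper value outside its range is refused whole. The fingers move at their own pace and stop on an object; FORCE is the grip in N (left out, the last holds). Time passes only in rows, so rows that do not move let the fingers close. It gives the time, the measured TCP pose, the force, the opening and the grip force at its end, in the units of the state.
- env.read_state(): the state, without advancing time (a new reading comes with each control period).
- env.grab_frame(name): name is "scene" or "side" or "wrist"; returns (picture, depth): 420x560x3 uint8, red, green, blue; 420x560 float32, m along the optical axis (not along the pixel's ray), 0 where there is no reading.
- env.calibration(name): a dict with "fx", "fy", "cx", "cy" (pixels), "k1" (the pictures are not rectified: a ray, as slopes to the right and down, at radius r is drawn at 1 + k1 r^2 times it, then the intrinsics apply), "extrinsics" (4x4, takes a point from camera to world coordinates). Camera axes: x right, y down, z forward; pixel columns grow to the right and rows downward; lengths in m; the calibration is good to about 2 mm. A picture is of the moment at which its call begins: read the wrist's pose just before it. calibration takes no time and is no camera call; for the wrist camera it gives the pose at the moment of the call.
- env.close_job(): hands the job in; it is judged then, once.
The state is a dict: "clock": time; "joint_pos": joint angles; "joint_vel": joint speeds; "joint_torque": joint torques, N m; "tcp_pos": TCP position; "orientation": TCP orientation; "force": force on the tool from outside, world axes, zero at the start; "torque": the same for the moment, N m; "grip_width": opening from 0.0 (shut) to 1.0 (fully open); "finger_force": force on a finger pad.
Only numpy, scipy, OpenCV 4.12 (cv2) and the standard library are available. Lean on these libraries where they do the work, as an engineer would, in place of code of your own. Each camera call takes 0.05 s, during which the arm holds its last target. There are 200 camera calls.

## Working session

There is one attempt and no reset: what is moved stays moved. The work goes in short steps, Python scripts to look and compute and a shell command to move; the robot and the scene stay as the last step left them, time stands still between calls to the robot, and variables do not carry over. Pictures are saved under pics/ and viewed, at most 14 in all, crops included, and the job is handed in when it is done.

```bash
mkdir -p pics
cat > h.py <<'E'
import numpy as np, cv2
from rig import env
def grab(n):
    c=env.calibration(n); im,d=env.grab_frame(n); return im,d,c
def save(im,f): cv2.imwrite('pics/'+f,cv2.cvtColor(im,cv2.COLOR_RGB2BGR))
def cloud(d,c):
    v,u=np.mgrid[0:d.shape[0],0:d.shape[1]].astype(float)
    K=np.array([[c['fx'],0,c['cx']],[0,c['fy'],c['cy']],[0,0,1]])
    p=cv2.undistortPoints(np.stack([u.ravel(),v.ravel()],1)[:,None],K,np.array([c['k1'],0,0,0.]))[:,0]
    z=d.ravel(); P=np.c_[p[:,0]*z,p[:,1]*z,z]; T=np.array(c['extrinsics'])
    W=(P@T[:3,:3].T+T[:3,3]).reshape(*d.shape,3); W[d==0]=np.nan; return W
def st():
    s=env.read_state(); return {k:np.round(s[k],4).tolist() for k in('clock','tcp_pos','force','grip_width','finger_force')}
E
python3 - <<'E'
from h import *
for n in('scene','side','wrist'):
    im,d,c=grab(n); save(im,n+'0.png'); np.savez('/tmp/'+n,im=im,d=d,W=cloud(d,c))
    print(n,np.round(c['extrinsics'],3).tolist(),c['fx'],c['k1'])
print(st())
E
```

```text
scene [[0.878, 0.308, -0.366, 0.933], [0.479, -0.567, 0.67, -0.689], [-0.001, -0.764, -0.645, 0.729], [0.0, 0.0, 0.0, 1.0]] 431.61603143210544 -0.08517631813588593
side [[0.863, -0.375, 0.338, 0.313], [-0.505, -0.631, 0.589, -0.463], [-0.008, -0.679, -0.734, 0.692], [0.0, 0.0, 0.0, 1.0]] 399.0163880719522 0.017899487968110323
wrist [[0.262, -0.923, -0.284, 0.209], [-0.965, -0.251, -0.075, -0.488], [-0.001, 0.293, -0.956, 0.373], [0.0, 0.0, 0.0, 1.0]] 370.275559686212 0.007203317128231874
{'clock': 0.15, 'tcp_pos': [0.1369, -0.5067, 0.2309], 'force': [0.4914, -1.1616, 0.1174], 'grip_width': 1.0041, 'finger_force': 0.0}
```

View pics/scene0.png

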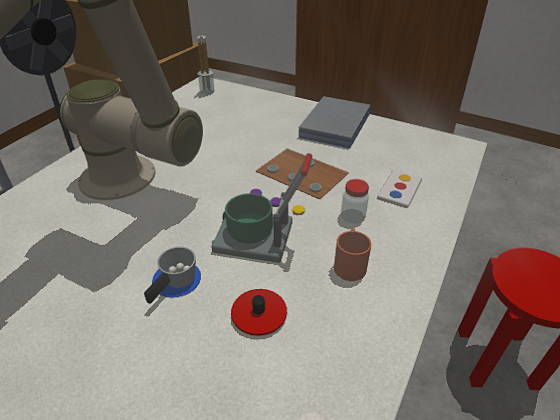

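View pics/side0.png

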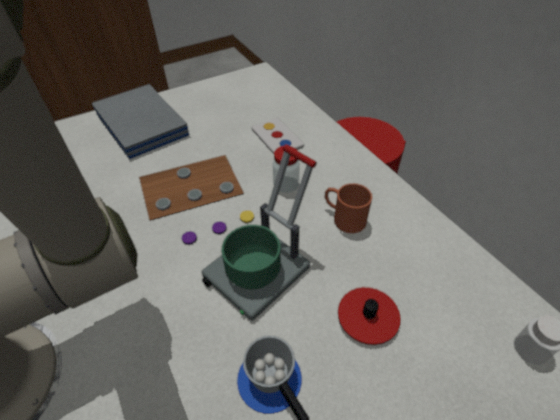

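```bash
cat > loc.py <<'E'
from h import *
from scipy.optimize import least_squares
def circ(P,z=None):
    A=np.c_[P[:,:2],np.ones(len(P))]; return A
A={n:np.load('/tmp/'+n+'.npz') for n in('scene','side')}
def sel(n,f,zr,box=None):
    im=A[n]['im']; W=A[n]['W']; hsv=cv2.cvtColor(im,cv2.COLOR_RGB2HSV)
    m=f(hsv)&(W[...,2]>zr[0])&(W[...,2]<zr[1])
    if box: m&=(W[...,0]>box[0])&(W[...,0]<box[1])&(W[...,1]>box[2])&(W[...,1]<box[3])
    return m
col=lambda lo,hi,s=90,v=30:lambda h:(h[...,0]>=lo)&(h[...,0]<=hi)&(h[...,1]>s)&(h[...,2]>v)
red=lambda h:((h[...,0]<6)|(h[...,0]>174))&(h[...,1]>150)
E
python3 - <<'E'
from loc import *
def mid(P): return np.round((P.min(0)+P.max(0))/2,4),np.round(P.mean(0),4),len(P)
for n in A:
    W=A[n]['W']
    print(n)
    for nm,f,zr in(('coaster',col(105,125,150),(-.005,.012)),('green',col(60,90,60),(.09,.1)),('red low',red,(.0,.03)),('red hi',red,(.06,.4)),('board',col(5,20,80),(-.003,.012))):
        m=sel(n,f,zr).astype(np.uint8)
        k,L,S,C=cv2.connectedComponentsWithStats(m)
        for i in range(1,k):
            if S[i,4]>60: print(nm,np.round(C[i]),*mid(W[L==i]))
    g=lambda h:(h[...,1]<70)
    m=sel(n,g,(.007,.02),(.1,.9,-.2,.6)).astype(np.uint8)
    k,L,S,C=cv2.connectedComponentsWithStats(m)
    for i in range(1,k):
        if S[i,4]>30: print('grey',np.round(C[i]),*mid(W[L==i]))
im=A['side']['im'][145:255,130:320]; save(cv2.resize(im,None,fx=4,fy=4,interpolation=3),'crop1.png')
E
```

```text
scene
coaster [190. 284.] [ 4.474e-01 -2.333e-01  2.000e-04] [ 0.4539 -0.231   0.0006] 184
green [264. 211.] [ 0.5148 -0.0262  0.0934] [ 0.5284 -0.0272  0.093 ] 68
green [232. 213.] [ 0.475  -0.0552  0.0929] [ 0.4681 -0.0702  0.093 ] 67
red low [259. 313.] [ 0.6301 -0.2278  0.0161] [ 0.6329 -0.2326  0.0137] 1798
red hi [307. 162.] [0.6166 0.004  0.2372] [0.6174 0.0039 0.2374] 76
red hi [357. 186.] [0.6844 0.1628 0.0985] [0.6851 0.1622 0.0986] 217
board [170.  37.] [-0.7069  1.101   0.0045] [-0.7054  1.0913  0.0044] 121
board [384.  47.] [0.3031 1.5346 0.0045] [0.3355 1.4778 0.0043] 510
board [91. 52.] [-0.9411  0.74    0.0045] [-0.9332  0.7405  0.0047] 92
board [284. 166.] [0.4128 0.2892 0.0033] [0.4142 0.2835 0.0025] 820
board [321. 178.] [0.5373 0.2731 0.0024] [0.5425 0.2773 0.0025] 946
board [349. 276.] [ 0.7513 -0.0375  0.0057] [ 0.7573 -0.0457  0.0061] 109
grey [327. 138.] [0.4633 0.5282 0.0135] [0.471  0.48   0.0138] 190
grey [273. 168.] [0.3961 0.2461 0.0112] [0.3977 0.2463 0.0106] 58
grey [399. 188.] [0.7595 0.3371 0.0109] [0.7599 0.3304 0.0105] 749
grey [292. 175.] [0.4658 0
[... 1101 characters left out ...]
13 ] 765
grey [157. 143.] [0.4616 0.4721 0.0136] [0.459  0.4718 0.016 ] 163
grey [184. 172.] [0.4772 0.3245 0.012 ] [0.477  0.323  0.0127] 111
grey [290. 188.] [0.6846 0.1383 0.0135] [0.6791 0.1365 0.0138] 71
grey [226. 187.] [0.5481 0.2208 0.0114] [0.5477 0.2187 0.0128] 123
grey [195. 194.] [0.4711 0.2372 0.0118] [0.4708 0.2347 0.013 ] 128
grey [163. 203.] [0.3955 0.2476 0.0118] [0.3951 0.245  0.013 ] 143
grey [277. 295.] [ 0.5131 -0.1032  0.0135] [ 0.5058 -0.1063  0.014 ] 230
grey [221. 293.] [ 0.4114 -0.05    0.0137] [ 0.4129 -0.0475  0.0142] 104
grey [ 49. 354.] [ 0.1068 -0.0004  0.0109] [ 0.1054 -0.0024  0.0106] 328
grey [261. 356.] [ 0.4217 -0.197   0.0137] [ 0.4215 -0.1968  0.014 ] 72
```

View pics/crop1.png

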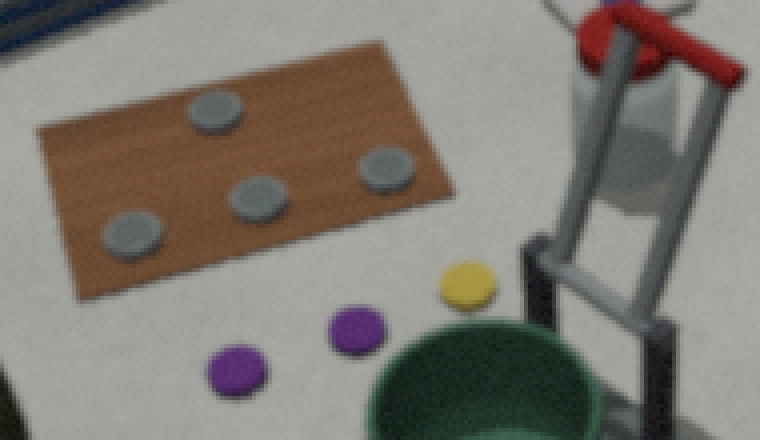

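```bash
cat > meas.py <<'E'
from loc import *
def cf(P,r0,c0):
    f=lambda p:np.hypot(P[:,0]-p[0],P[:,1]-p[1])-r0
    s=least_squares(f,c0,loss='soft_l1',f_scale=.002); return np.round(s.x,4),len(P),round(float(np.std(s.fun)),4)
E
python3 - <<'E'
from meas import *
for n in A:
    W=A[n]['W']; print(n)
    m=sel(n,col(60,95,50),(.088,.1)); P=W[m]; print('bowl rim',cf(P,.0535,[.487,-.04]),P[:,2].max())
    m=sel(n,lambda h:h[...,1]<80,(.045,.062),(.3,.6,-.4,-.13)); P=W[m]; print('cup rim-ish', cf(P,.040,[.42,-.24]),P.mean(0))
    m=sel(n,lambda h:h[...,2]<60,(.045,.062),(.3,.6,-.45,-.13)); P=W[m]; print('handle',len(P),P.mean(0),np.linalg.svd(P[:,:2]-P[:,:2].mean(0),full_matrices=False)[2][0],P.min(0),P.max(0))
    m=sel(n,lambda h:(h[...,0]>100)&(h[...,0]<128)&(h[...,1]>120),(-.005,.012),(.3,.6,-.4,-.13)); P=W[m]; 
    m=sel(n,red,(.008,.022),(.5,.75,-.35,-.1)); P=W[m]; print('lid',cf(cv2.convexHull(P[:,:2].astype(np.float32))[:,0],.058,[.63,-.23]))
    m=sel(n,lambda h:h[...,2]<60,(.04,.06),(.6,.66,-.26,-.2)); P=W[m]; print('knob',len(P),P.mean(0),P.min(0),P.max(0))
    m=sel(n,lambda h:h[...,2]<255,(.018,.03),(.3,.65,-.2,.2)); P=W[m]; 
    r=cv2.minAreaRect(P[:,:2].astype(np.float32)*1000); print('base',r)
    m=sel(n,red,(.18,.30),(.5,.72,-.1,.1)); P=W[m]; print('bar',len(P),P.mean(0),np.linalg.svd(P-P.mean(0),full_matrices=False)[2][0],P.min(0),P.max(0))
    print('tall', )
    m=sel(n,red,(.09,.105),(.6,.75,.1,.25)); print('jar',W[m].mean(0))
    m=sel(n,lambda h:(h[...,0]<16)&(h[...,1]>80),(.075,.095),(.6,.9,-.2,.1)); P=W[m]; print('mug',(P.min(0)+P.max(0))/2,P.min(0),P.max(0))
E
```

```text
scene
bowl rim (array([ 0.4902, -0.0341]), 192, 0.0015) 0.09670195677073079
cup rim-ish (array([ 0.4209, -0.2308]), 574, 0.0188) [ 0.42207128 -0.24978695  0.05237658]
handle 198 [ 0.42813616 -0.29709814  0.05240892] [-0.12876494 -0.99167514] [ 0.41498981 -0.33138106  0.04505437] [ 0.46338017 -0.21164502  0.05824472]
lid (array([ 0.6299, -0.2281]), 38, 0.0004)
knob 118 [ 0.63215715 -0.23027211  0.04679109] [ 0.61908591 -0.24078367  0.0405709 ] [ 0.6430884  -0.21629051  0.05086692]
base ((477.7660827636719, -73.16963195800781), (250.8356170654297, 189.75253295898438), 22.522483825683594)
bar 76 [0.61741864 0.00389624 0.23741544] [ 0.26659963 -0.96362527  0.01873452] [ 0.60425316 -0.02855895  0.23471197] [0.62892219 0.03650043 0.23959423]
tall
jar [0.68514303 0.16219627 0.09855253]
mug [ 0.74800301 -0.01640465  0.08047773] [ 0.711227   -0.05467898  0.07503813] [0.78477903 0.02186969 0.08591733]
side
bowl rim (array([ 0.4897, -0.0361]), 569, 0.0014) 0.09905016721297111
cup rim-ish (array([ 0.4215, -0.2311]), 1019, 0.0176) [ 0.42399345 -0.24696274  0.05580247]
handle 418 [ 0.42038816 -0.28491547  0.05532195] [ 0.17413361 -0.98472203] [ 0.38817208 -0.32987619  0.04505518] [ 0.44077578 -0.18944191  0.06044358]
lid (array([ 0.6301, -0.2285]), 46, 0.001)
knob 152 [ 0.62742803 -0.23046441  0.04963121] [ 0.61758394 -0.24101623  0.04027419] [ 0.63997336 -0.21836198  0.05374307]
base ((520.89697265625, -85.77051544189453), (252.53890991210938, 232.13922119140625), 1.497027039527893)
bar 210 [0.61368254 0.00226385 0.23764541] [ 0.27819071 -0.96049062  0.00822737] [ 0.60143942 -0.03269075  0.21986914] [0.62589155 0.03653859 0.24231952]
tall
jar [0.67365447 0.15920015 0.09964729]
mug [ 0.74710706 -0.01102377  0.08158172] [ 0.71031446 -0.05475613  0.07500087] [0.78389965 0.03270859 0.08816257]
```

Run:
```python
from meas import *
print(np.round(env.read_state()['orientation'],3).tolist())
c=np.array([.4212,-.231])
for n in A:
    W=A[n]['W']
    m=sel(n,lambda h:h[...,2]<90,(.02,.062),(.3,.6,-.45,-.13)); P=W[m]; d=np.hypot(*(P[:,:2]-c).T); P=P[(d>.05)&(d<.12)]
    T=P[P[:,2]>.047]
    print(n,len(T),T.mean(0),T[:,2].max(),np.hypot(*(T[:,:2]-c).T).max(),'dir',(T.mean(0)[:2]-c)/np.linalg.norm(T.mean(0)[:2]-c), cv2.minAreaRect(T[:,:2].astype(np.float32)*1000))
    m=sel(n,lambda h:(h[...,0]>95)&(h[...,0]<130)&(h[...,1]>100),(-.005,.012),(.3,.6,-.4,-.13)); P=W[m]
    print('coaster',cf(cv2.convexHull(P[:,:2].astype(np.float32))[:,0],.055,[.42,-.23]))
    m=sel(n,lambda h:(h[...,1]<80)&(h[...,2]>60),(.05,.062),(.3,.6,-.4,-.13)); P=W[m]; d=np.hypot(*(P[:,:2]-c).T); print('cup rim',cf(P[d<.055],.040,[.42,-.24]))
```

```text
[[0.965, 0.261, -0.0], [0.261, -0.965, 0.001], [0.0, -0.001, -1.0]]
scene 143 [ 0.42696264 -0.30667535  0.05324323] 0.05824471766525219 0.10069426565844866 dir [ 0.07592972 -0.99711317] ((425.8289489746094, -306.4559326171875), (12.96310806274414, 50.11839294433594), 2.863571882247925)
coaster (array([ 0.4152, -0.2313]), 24, 0.0011)
cup rim (array([ 0.4217, -0.2253]), 254, 0.0016)
side 287 [ 0.42397587 -0.30474833  0.05676299] 0.060443579798000524 0.09918171964099406 dir [ 0.03761308 -0.99929238] ((424.9253845214844, -305.51031494140625), (12.324763298034668, 48.91300964355469), 1.3811570405960083)
coaster (array([ 0.4171, -0.2319]), 33, 0.001)
cup rim (array([ 0.4211, -0.2267]), 537, 0.0015)
```

```bash
R='{"xyz":[0.0152,0.0443,0]}'; python3 -m handwheel '[{"xyz":[0.0152,0.0443,0],"gripper":0.6},{"xyz":[0.0152,0.0443,0],"gripper":0.6},{"xyz":[0.0152,0.0443,0],"gripper":0.6},{"xyz":[0.0152,0.0443,0],"gripper":0.6},{"xyz":[0.0152,0.0443,0],"gripper":0.6},{"xyz":[0.0152,0.0443,0],"gripper":0.6},{"xyz":[0.0152,0.0443,0],"gripper":0.6},{"xyz":[0.0152,0.0443,0],"gripper":0.6},{"xyz":[0.0152,0.0443,0],"gripper":0.6},{"xyz":[0.0152,0.0443,0],"gripper":0.6}]' 40
python3 -m handwheel '[{"xyz":[0.0152,0.0443,0],"gripper":0.6},{"xyz":[0.0152,0.0443,0],"gripper":0.6},{"xyz":[0.0152,0.0443,0],"gripper":0.6},{"xyz":[0.0152,0.0443,0],"gripper":0.6},{"xyz":[0.0152,0.0443,0],"gripper":0.6},{"xyz":[0.0152,0.0443,0],"gripper":0.6},{"xyz":[0.0152,0.0443,0],"gripper":0.6},{"xyz":[0,0,-0.03],"gripper":0.6},{"xyz":[0,0,0],"gripper":0.6}]'
```

```text
schema error: expected keys xyz, twist, gripper
schema error: expected keys xyz, twist, gripper
```

```bash
python3 -m handwheel '[{"xyz":[0.0152,0.0443,0],"twist":0,"gripper":0.6},{"xyz":[0.0152,0.0443,0],"twist":0,"gripper":0.6},{"xyz":[0.0152,0.0443,0],"twist":0,"gripper":0.6},{"xyz":[0.0152,0.0443,0],"twist":0,"gripper":0.6},{"xyz":[0.0152,0.0443,0],"twist":0,"gripper":0.6},{"xyz":[0.0152,0.0443,0],"twist":0,"gripper":0.6},{"xyz":[0.0152,0.0443,0],"twist":0,"gripper":0.6},{"xyz":[0.0152,0.0443,0],"twist":0,"gripper":0.6},{"xyz":[0.0152,0.0443,0],"twist":0,"gripper":0.6},{"xyz":[0.0152,0.0443,0],"twist":0,"gripper":0.6}]' 40
python3 -m handwheel '[{"xyz":[0.0152,0.0443,0],"twist":0,"gripper":0.6},{"xyz":[0.0152,0.0443,0],"twist":0,"gripper":0.6},{"xyz":[0.0152,0.0443,0],"twist":0,"gripper":0.6},{"xyz":[0.0152,0.0443,0],"twist":0,"gripper":0.6},{"xyz":[0.0152,0.0443,0],"twist":0,"gripper":0.6},{"xyz":[0.0152,0.0443,0],"twist":0,"gripper":0.6},{"xyz":[0.0152,0.0443,0],"twist":0,"gripper":0.6},{"xyz":[0,0,-0.03],"twist":0,"gripper":0.6},{"xyz":[0,0,0],"twist":0,"gripper":0.6}]'
```

```text
clock: 1.15
tcp_pos: [0.2889, -0.0621, 0.2315]
orientation: [[0.966, 0.26, 0.001], [0.26, -0.966, -0.001], [0.001, 0.001, -1.0]]
force: [0.6, -0.9, 0.5]
grip_width: 0.6
finger_force: 0.0
clock: 2.05
tcp_pos: [0.3936, 0.2465, 0.1982]
orientation: [[0.965, 0.263, -0.007], [0.263, -0.965, -0.002], [-0.007, 0.0, -1.0]]
force: [-0.0, 0.3, 0.3]
grip_width: 0.599
finger_force: 0.0
```

```bash
cat > blanks.py <<'E'
from h import *
def find():
    im,d,c=grab('wrist'); W=cloud(d,c); hsv=cv2.cvtColor(im,cv2.COLOR_RGB2HSV)
    m=((hsv[...,1]<70)&(W[...,2]>.008)&(W[...,2]<.018)&(W[...,1]>.15)&(W[...,0]>.3)).astype(np.uint8)
    m=cv2.morphologyEx(m,cv2.MORPH_OPEN,np.ones((3,3),np.uint8))
    k,L,S,C=cv2.connectedComponentsWithStats(m)
    for i in range(1,k):
        if S[i,4]>150:
            P=W[L==i]; (x,y),r=cv2.minEnclosingCircle(P[:,:2].astype(np.float32)); print('blank',np.round(C[i]),S[i,4],round(x,4),round(y,4),'r',round(r,4),'z',P[:,2].mean().round(4))
    return im
E
python3 - <<'E'
from blanks import *
im=find(); save(im,'w1.png'); print(st())
E
```

```text
blank [34. 64.] 593 0.4246 0.4671 r 0.0519 z 0.0147
blank [363.   8.] 637 0.5451 0.2213 r 0.016 z 0.012
blank [216.  52.] 1387 0.4769 0.3261 r 0.0169 z 0.0121
blank [316.  88.] 1266 0.4712 0.2378 r 0.017 z 0.0121
blank [282. 169.] 1060 0.3959 0.2476 r 0.017 z 0.012
{'clock': 2.1, 'tcp_pos': [0.3943, 0.2461, 0.2002], 'force': [0.1524, -0.5193, 0.8761], 'grip_width': 0.6057, 'finger_force': 0.0}
```

View pics/w1.png

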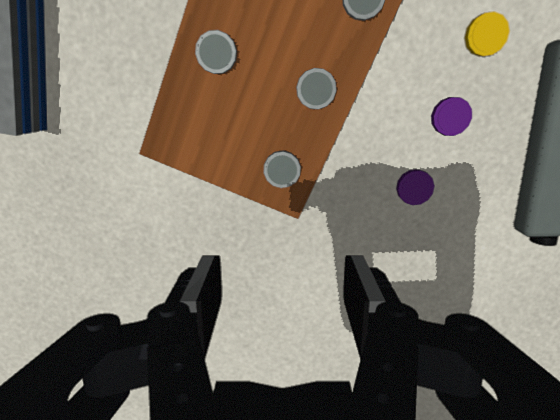

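```bash
python3 -m handwheel '[{"xyz":[0.001,0.001,-0.04],"twist":0,"gripper":0.6},{"xyz":[0.001,0,-0.04],"twist":0,"gripper":0.6},{"xyz":[0,0,-0.04],"twist":0,"gripper":0.6},{"xyz":[0,0,-0.04],"twist":0,"gripper":0.6},{"xyz":[0,0,-0.02],"twist":0,"gripper":0.6},{"xyz":[0,0,-0.015],"twist":0,"gripper":0.6},{"xyz":[0,0,0],"twist":0,"gripper":0.6}]' 
python3 -m handwheel '[{"xyz":[0,0,-0.002],"twist":0,"gripper":0.6},{"xyz":[0,0,0],"twist":0,"gripper":0.6}]'
python3 -m handwheel '[{"xyz":[0,0,0],"twist":0,"gripper":0.3},{"xyz":[0,0,0],"twist":0,"gripper":0.3},{"xyz":[0,0,0],"twist":0,"gripper":0.3},{"xyz":[0,0,0],"twist":0,"gripper":0.3},{"xyz":[0,0,0],"twist":0,"gripper":0.3}]'
```

```text
clock: 2.8
tcp_pos: [0.3972, 0.2464, 0.0061]
orientation: [[0.966, 0.259, -0.002], [0.259, -0.966, -0.001], [-0.002, 0.0, -1.0]]
force: [-0.2, -0.4, -0.1]
grip_width: 0.6
finger_force: 0.0
clock: 3.0
tcp_pos: [0.3981, 0.2472, 0.0055]
orientation: [[0.966, 0.26, 0.002], [0.26, -0.966, 0.001], [0.002, -0.0, -1.0]]
force: [0.4, 0.6, -0.3]
grip_width: 0.606
finger_force: 0.0
clock: 3.5
tcp_pos: [0.3978, 0.2473, 0.0055]
orientation: [[0.965, 0.261, 0.002], [0.261, -0.965, 0.0], [0.002, 0.0, -1.0]]
force: [-2.1, -2.6, 9.0]
grip_width: 0.37
finger_force: 38.8
```

```bash
python3 -m handwheel '[{"xyz":[0,0,0.02],"twist":0,"gripper":0.3},{"xyz":[0,0,0.03],"twist":0,"gripper":0.3},{"xyz":[0.01,-0.03,0.035],"twist":0,"gripper":0.3},{"xyz":[0.014,-0.04,0.025],"twist":0,"gripper":0.3},{"xyz":[0.014,-0.044,0.02],"twist":0,"gripper":0.3},{"xyz":[0.014,-0.044,0],"twist":0,"gripper":0.3},{"xyz":[0.014,-0.044,0],"twist":0,"gripper":0.3},{"xyz":[0.014,-0.044,0],"twist":0,"gripper":0.3},{"xyz":[0.012,-0.036,0],"twist":0,"gripper":0.3},{"xyz":[0,0,-0.005],"twist":0,"gripper":0.3}]'
python3 -m handwheel '[{"xyz":[0,0,-0.03],"twist":0,"gripper":0.3},{"xyz":[0,0,-0.025],"twist":0,"gripper":0.3},{"xyz":[0,0,0],"twist":0,"gripper":0.3}]'
python3 -m handwheel '[{"xyz":[0,0,0],"twist":0,"gripper":0.55},{"xyz":[0,0,0],"twist":0,"gripper":0.55},{"xyz":[0,0,0],"twist":0,"gripper":0.55},{"xyz":[0,0,0.04],"twist":0,"gripper":0.55},{"xyz":[0,0,0.02],"twist":0,"gripper":0.6},{"xyz":[0,0,0],"twist":0,"gripper":0.6}]'
```

```text
clock: 4.5
tcp_pos: [0.4906, -0.0383, 0.13]
orientation: [[0.967, 0.257, 0.003], [0.257, -0.967, -0.001], [0.002, 0.002, -1.0]]
force: [-0.2, 0.8, 0.0]
grip_width: 0.372
finger_force: 39.8
clock: 4.8
tcp_pos: [0.4873, -0.0334, 0.072]
orientation: [[0.965, 0.261, -0.005], [0.261, -0.965, 0.002], [-0.005, -0.003, -1.0]]
force: [-0.1, 0.6, -0.1]
grip_width: 0.364
finger_force: 39.8
clock: 5.4
tcp_pos: [0.4907, -0.0348, 0.1374]
orientation: [[0.965, 0.261, 0.006], [0.261, -0.965, -0.002], [0.006, 0.004, -1.0]]
force: [-0.1, -0.1, -0.8]
grip_width: 0.601
finger_force: 0.0
```

```bash
python3 -m handwheel '[{"xyz":[-0.003,0.0454,0],"twist":0,"gripper":0.6},{"xyz":[-0.003,0.0454,0],"twist":0,"gripper":0.6},{"xyz":[-0.003,0.0454,0],"twist":0,"gripper":0.6},{"xyz":[-0.003,0.0454,0],"twist":0,"gripper":0.6},{"xyz":[-0.003,0.0454,0],"twist":0,"gripper":0.6},{"xyz":[-0.003,0.0454,-0.01],"twist":0,"gripper":0.6},{"xyz":[0,0,-0.04],"twist":0,"gripper":0.6},{"xyz":[0,0,-0.04],"twist":0,"gripper":0.6},{"xyz":[0,0,-0.025],"twist":0,"gripper":0.6},{"xyz":[0,0,-0.015],"twist":0,"gripper":0.6}]'
python3 -m handwheel '[{"xyz":[0,0,0],"twist":0,"gripper":0.6},{"xyz":[0,0,0],"twist":0,"gripper":0.3},{"xyz":[0,0,0],"twist":0,"gripper":0.3},{"xyz":[0,0,0],"twist":0,"gripper":0.3},{"xyz":[0,0,0],"twist":0,"gripper":0.3},{"xyz":[0,0,0],"twist":0,"gripper":0.3}]'
```

```text
clock: 6.4
tcp_pos: [0.4697, 0.2377, 0.0015]
orientation: [[0.965, 0.261, -0.004], [0.261, -0.965, -0.001], [-0.004, -0.0, -1.0]]
force: [0.2, -0.7, 0.6]
grip_width: 0.599
finger_force: 0.0
clock: 7.0
tcp_pos: [0.4712, 0.2379, 0.0043]
orientation: [[0.965, 0.261, 0.0], [0.261, -0.965, 0.0], [0.0, 0.0, -1.0]]
force: [-0.8, 0.6, 0.2]
grip_width: 0.364
finger_force: 39.7
```

```bash
python3 -m handwheel '[{"xyz":[0,0,0.02],"twist":0,"gripper":0.3},{"xyz":[0,0,0.04],"twist":0,"gripper":0.3},{"xyz":[0,-0.02,0.04],"twist":0,"gripper":0.3},{"xyz":[0,-0.036,0.03],"twist":0,"gripper":0.3},{"xyz":[0.001,-0.044,0],"twist":0,"gripper":0.3},{"xyz":[0,-0.044,0],"twist":0,"gripper":0.3},{"xyz":[0.001,-0.044,0],"twist":0,"gripper":0.3},{"xyz":[0,-0.044,0],"twist":0,"gripper":0.3},{"xyz":[0.001,-0.044,0],"twist":0,"gripper":0.3},{"xyz":[0,0,-0.005],"twist":0,"gripper":0.3}]'
python3 -m handwheel '[{"xyz":[0,0,-0.03],"twist":0,"gripper":0.3},{"xyz":[0,0,-0.025],"twist":0,"gripper":0.3},{"xyz":[0,0,0],"twist":0,"gripper":0.3},{"xyz":[0,0,0],"twist":0,"gripper":0.5},{"xyz":[0,0,0],"twist":0,"gripper":0.5},{"xyz":[0,0,0],"twist":0,"gripper":0.5},{"xyz":[0,0,0.04],"twist":0,"gripper":0.5},{"xyz":[0,0,0.02],"twist":0,"gripper":0.6},{"xyz":[0,0,0],"twist":0,"gripper":0.6}]'
python3 - <<'E'
from blanks import *
find()
E
```

```text
clock: 8.0
tcp_pos: [0.4747, -0.0424, 0.1297]
orientation: [[0.967, 0.256, 0.002], [0.256, -0.967, -0.001], [0.001, 0.002, -1.0]]
force: [0.3, 0.7, -0.7]
grip_width: 0.368
finger_force: 39.8
clock: 8.9
tcp_pos: [0.4757, -0.0384, 0.1374]
orientation: [[0.965, 0.261, 0.006], [0.261, -0.965, -0.002], [0.005, 0.004, -1.0]]
force: [0.2, -0.3, -0.9]
grip_width: 0.598
finger_force: 0.0
```

```bash
cat > chk.py <<'E'
from h import *
def chk():
  for n in('side','scene'):
    im,d,c=grab(n); W=cloud(d,c); hsv=cv2.cvtColor(im,cv2.COLOR_RGB2HSV)
    m=((hsv[...,1]<70)&(W[...,2]>.007)&(W[...,2]<.018)&(W[...,0]>.33)&(W[...,0]<.62)&(W[...,1]>.17)&(W[...,1]<.4)).astype(np.uint8)
    k,L,S,C=cv2.connectedComponentsWithStats(m)
    for i in range(1,k):
        if S[i,4]>20: P=W[L==i]; print(n,S[i,4],np.round((P.min(0)+P.max(0))/2,4),P[:,2].max().round(3))
    m=(((hsv[...,0]<6)|(hsv[...,0]>174))&(hsv[...,1]>150)&(W[...,2]>.003)&(W[...,2]<.03)); P=W[m&(W[...,0]>.5)&(W[...,0]<.75)&(W[...,1]<0)&(W[...,1]>-.4)]
    if len(P): print('lid',np.round((P.min(0)+P.max(0))/2,4))
E
python3 -c 'from chk import *; chk()'
```

```text
side 110 [0.4771 0.3282 0.0119] 0.016
lid [ 0.6289 -0.2291  0.0214]
scene 72 [0.5492 0.2218 0.0104] 0.014
lid [ 0.6305 -0.2273  0.0168]
```

```bash
python3 -m handwheel '[{"xyz":[0.005,0.0455,0],"twist":0,"gripper":0.6},{"xyz":[0.01,0.045,0],"twist":0,"gripper":0.6},{"xyz":[0.015,0.0435,0],"twist":0,"gripper":0.6},{"xyz":[0.015,0.0435,0],"twist":0,"gripper":0.6},{"xyz":[0.015,0.0435,0],"twist":0,"gripper":0.6},{"xyz":[0.014,0.038,-0.01],"twist":0,"gripper":0.6},{"xyz":[0,0,-0.04],"twist":0,"gripper":0.6},{"xyz":[0,0,-0.04],"twist":0,"gripper":0.6},{"xyz":[0,0,-0.025],"twist":0,"gripper":0.6},{"xyz":[0,0,-0.015],"twist":0,"gripper":0.6}]'
python3 -m handwheel '[{"xyz":[0,0,0],"twist":0,"gripper":0.6},{"xyz":[0,0,0],"twist":0,"gripper":0.3},{"xyz":[0,0,0],"twist":0,"gripper":0.3},{"xyz":[0,0,0],"twist":0,"gripper":0.3},{"xyz":[0,0,0],"twist":0,"gripper":0.3},{"xyz":[0,0,0],"twist":0,"gripper":0.3}]'
```

```text
clock: 10.05
tcp_pos: [0.5465, 0.2207, 0.0008]
orientation: [[0.965, 0.261, -0.005], [0.261, -0.965, -0.001], [-0.005, -0.0, -1.0]]
force: [0.7, 0.4, -0.3]
grip_width: 0.598
finger_force: 0.4
clock: 10.65
tcp_pos: [0.5485, 0.2209, 0.0046]
orientation: [[0.965, 0.261, 0.001], [0.261, -0.965, 0.0], [0.001, 0.0, -1.0]]
force: [0.1, 0.2, 2.8]
grip_width: 0.37
finger_force: 39.8
```

```bash
python3 -m handwheel '[{"xyz":[0,0,0.02],"twist":0,"gripper":0.3},{"xyz":[0,0,0.04],"twist":0,"gripper":0.3},{"xyz":[-0.008,-0.02,0.04],"twist":0,"gripper":0.3},{"xyz":[-0.008,-0.032,0.03],"twist":0,"gripper":0.3},{"xyz":[-0.008,-0.04,0],"twist":0,"gripper":0.3},{"xyz":[-0.008,-0.04,0],"twist":0,"gripper":0.3},{"xyz":[-0.006,-0.04,0],"twist":0,"gripper":0.3},{"xyz":[-0.006,-0.04,0],"twist":0,"gripper":0.3},{"xyz":[0,-0.04,0],"twist":0,"gripper":0.3},{"xyz":[0,0,-0.005],"twist":0,"gripper":0.3}]'
python3 -m handwheel '[{"xyz":[0,0,-0.03],"twist":0,"gripper":0.3},{"xyz":[0,0,-0.025],"twist":0,"gripper":0.3},{"xyz":[0,0,0],"twist":0,"gripper":0.3},{"xyz":[0,0,0],"twist":0,"gripper":0.5},{"xyz":[0,0,0],"twist":0,"gripper":0.5},{"xyz":[0,0,0],"twist":0,"gripper":0.5},{"xyz":[0,0,0.04],"twist":0,"gripper":0.5},{"xyz":[0,0,0.02],"twist":0,"gripper":0.6},{"xyz":[0,0,0],"twist":0,"gripper":0.6}]'
python3 -c 'from chk import *; chk()'
```

```text
clock: 11.65
tcp_pos: [0.5044, -0.0349, 0.1296]
orientation: [[0.967, 0.256, 0.001], [0.256, -0.967, -0.001], [0.001, 0.001, -1.0]]
force: [-0.2, 1.0, -0.4]
grip_width: 0.37
finger_force: 39.8
clock: 12.55
tcp_pos: [0.5058, -0.0314, 0.1375]
orientation: [[0.965, 0.261, 0.006], [0.261, -0.965, -0.002], [0.006, 0.004, -1.0]]
force: [-0.1, 0.1, 0.1]
grip_width: 0.599
finger_force: 0.0
side 111 [0.4771 0.3276 0.0124] 0.017
lid [ 0.6283 -0.2296  0.0211]
lid [ 0.6303 -0.2276  0.0163]
```

```bash
python3 -m handwheel '[{"xyz":[-0.004,0.0447,0],"twist":0,"gripper":0.6},{"xyz":[-0.004,0.0447,0],"twist":0,"gripper":0.6},{"xyz":[-0.004,0.0447,0],"twist":0,"gripper":0.6},{"xyz":[-0.004,0.0447,0],"twist":0,"gripper":0.6},{"xyz":[-0.003,0.0447,0],"twist":0,"gripper":0.6},{"xyz":[-0.003,0.0447,0],"twist":0,"gripper":0.6},{"xyz":[-0.003,0.0447,0],"twist":0,"gripper":0.6},{"xyz":[-0.0025,0.0447,-0.01],"twist":0,"gripper":0.6},{"xyz":[0,0,-0.04],"twist":0,"gripper":0.6},{"xyz":[0,0,-0.04],"twist":0,"gripper":0.6}]'
python3 -m handwheel '[{"xyz":[0,0,-0.025],"twist":0,"gripper":0.6},{"xyz":[0,0,-0.015],"twist":0,"gripper":0.6},{"xyz":[0,0,0],"twist":0,"gripper":0.6},{"xyz":[0,0,0],"twist":0,"gripper":0.3},{"xyz":[0,0,0],"twist":0,"gripper":0.3},{"xyz":[0,0,0],"twist":0,"gripper":0.3},{"xyz":[0,0,0],"twist":0,"gripper":0.3},{"xyz":[0,0,0],"twist":0,"gripper":0.3}]'
```

```text
clock: 13.65
tcp_pos: [0.4758, 0.3277, 0.0421]
orientation: [[0.965, 0.263, -0.0], [0.263, -0.965, -0.0], [-0.0, 0.0, -1.0]]
force: [-0.3, -0.3, -0.6]
grip_width: 0.598
finger_force: 0.0
clock: 14.45
tcp_pos: [0.477, 0.3266, 0.0045]
orientation: [[0.965, 0.261, 0.001], [0.261, -0.965, 0.0], [0.001, -0.0, -1.0]]
force: [-0.6, -0.8, 3.4]
grip_width: 0.37
finger_force: 39.8
```

```bash
python3 -m handwheel '[{"xyz":[0,0,0.02],"twist":0,"gripper":0.3},{"xyz":[0,0,0.04],"twist":0,"gripper":0.3},{"xyz":[0,-0.02,0.04],"twist":0,"gripper":0.3},{"xyz":[0,-0.031,0.03],"twist":0,"gripper":0.3},{"xyz":[0.002,-0.045,0],"twist":0,"gripper":0.3},{"xyz":[0.002,-0.045,0],"twist":0,"gripper":0.3},{"xyz":[0.002,-0.045,0],"twist":0,"gripper":0.3},{"xyz":[0.002,-0.045,0],"twist":0,"gripper":0.3},{"xyz":[0.002,-0.045,0],"twist":0,"gripper":0.3},{"xyz":[0.002,-0.045,0],"twist":0,"gripper":0.3}]'
python3 -m handwheel '[{"xyz":[0,-0.04,-0.005],"twist":0,"gripper":0.3},{"xyz":[0,0,-0.03],"twist":0,"gripper":0.3},{"xyz":[0,0,-0.02],"twist":0,"gripper":0.3},{"xyz":[0,0,0],"twist":0,"gripper":0.3},{"xyz":[0,0,0],"twist":0,"gripper":0.5},{"xyz":[0,0,0],"twist":0,"gripper":0.5},{"xyz":[0,0,0],"twist":0,"gripper":0.5},{"xyz":[0,0,0.045],"twist":0,"gripper":0.5},{"xyz":[0,0,0.045],"twist":0,"gripper":0.5},{"xyz":[-0.015,-0.04,0],"twist":0,"gripper":0.6}]'
python3 -m handwheel '[{"xyz":[-0.02,-0.04,0],"twist":8,"gripper":0.6},{"xyz":[-0.02,-0.04,0],"twist":8,"gripper":0.6},{"xyz":[-0.02,-0.04,0],"twist":8,"gripper":0.6},{"xyz":[0,-0.03,0],"twist":8,"gripper":0.6},{"xyz":[0,0,0],"twist":0,"gripper":0.6}]'
python3 - <<'E'
from chk import *
chk(); print(st())
im,d,c=grab('side'); a=im[180:420,150:430]
im,d,c=grab('scene'); b=im[160:330,130:330]
save(np.hstack([cv2.resize(a,(400,343)),cv2.resize(b,(400,343))]),'p4.png')
E
```

```text
clock: 15.45
tcp_pos: [0.4883, 0.0038, 0.1342]
orientation: [[0.965, 0.261, 0.0], [0.261, -0.965, 0.0], [0.0, -0.0, -1.0]]
force: [1.0, 0.7, -0.5]
grip_width: 0.369
finger_force: 39.7
clock: 16.45
tcp_pos: [0.4768, -0.0732, 0.1752]
orientation: [[0.964, 0.266, 0.011], [0.266, -0.964, -0.004], [0.01, 0.007, -1.0]]
force: [0.4, -1.2, -1.4]
grip_width: 0.604
finger_force: 0.0
clock: 16.95
tcp_pos: [0.4185, -0.2184, 0.1699]
orientation: [[0.704, 0.711, 0.001], [0.711, -0.704, -0.002], [-0.0, 0.002, -1.0]]
force: [0.6, -0.1, -0.6]
grip_width: 0.599
finger_force: 0.0
lid [ 0.6291 -0.2294  0.0208]
lid [ 0.631  -0.228   0.0175]
{'clock': 17.05, 'tcp_pos': [0.4187, -0.2155, 0.1695], 'force': [-0.5064, -0.1113, 0.4968], 'grip_width': 0.6016, 'finger_force': 0.0}
```

View pics/p4.png

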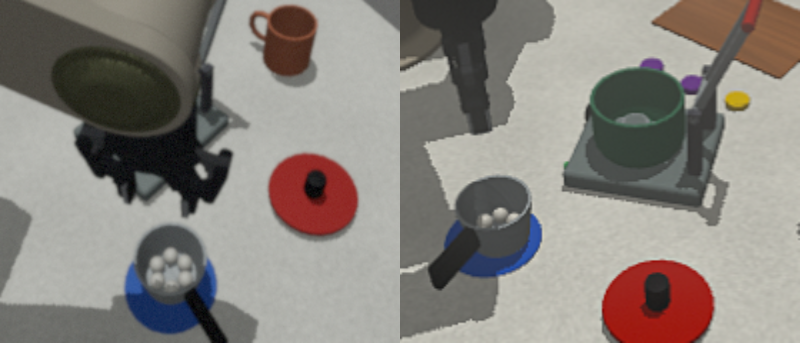

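```bash
python3 -m handwheel '[{"xyz":[0.001,-0.016,0],"twist":7.9,"gripper":0.4},{"xyz":[0.001,-0.016,0],"twist":7.9,"gripper":0.4},{"xyz":[0.001,-0.016,0],"twist":7.9,"gripper":0.4},{"xyz":[0.001,-0.016,0],"twist":7.9,"gripper":0.4},{"xyz":[0.001,-0.016,0],"twist":7.9,"gripper":0.4},{"xyz":[0.002,-0.0175,0],"twist":7.8,"gripper":0.4},{"xyz":[0,0,-0.03],"twist":0,"gripper":0.4},{"xyz":[0,0,-0.03],"twist":0,"gripper":0.4},{"xyz":[0,0,0],"twist":0,"gripper":0.4},{"xyz":[0,0,0],"twist":0,"gripper":0.4}]'
python3 - <<'E'
from h import *
from meas import cf
print(st())
im,d,c=grab('wrist'); W=cloud(d,c); save(im,'w5.png')
hsv=cv2.cvtColor(im,cv2.COLOR_RGB2HSV); v=hsv[...,2]
P=W[(v<80)&(W[...,2]>.04)&(W[...,2]<.062)&(W[...,1]<-.275)&(W[...,1]>-.40)&(abs(W[...,0]-.425)<.03)]
print(len(P),P.mean(0) if len(P) else 0,cv2.minAreaRect(P[:,:2].astype(np.float32)*1000) if len(P) else 0)
P=W[(W[...,2]>.05)&(W[...,2]<.065)&(np.hypot(W[...,0]-.4214,W[...,1]+.227)<.047)]; print('cup',cf(P,.04,[.42,-.227]))
im,d,c=grab('side'); save(im[190:310,170:340],'s5.png'); W=cloud(d,c)
m=(np.hypot(W[...,0]-.489,W[...,1]+.035)<.048)&(W[...,2]<.09); print(np.histogram(W[m][:,2],np.arange(.02,.1,.008)))
E
```

```text
clock: 18.15
tcp_pos: [0.4262, -0.3125, 0.11]
orientation: [[-0.045, 0.999, 0.0], [0.999, 0.045, -0.0], [-0.0, 0.0, -1.0]]
force: [0.8, -0.1, 1.1]
grip_width: 0.397
finger_force: 0.0
{'clock': 18.15, 'tcp_pos': [0.4262, -0.3125, 0.11], 'force': [0.8331, -0.0774, 1.1415], 'grip_width': 0.3969, 'finger_force': 0.0}
1943 [ 0.42467898 -0.30163739  0.0564375 ] ((424.6944885253906, -302.64794921875), (11.675273895263672, 55.5573616027832), 2.682084798812866)
cup (array([ 0.4214, -0.2253]), 4898, 0.0022)
(array([  3, 197,  20,  94, 204,   0,   0,   0,   0]), array([0.02 , 0.028, 0.036, 0.044, 0.052, 0.06 , 0.068, 0.076, 0.084,
       0.092]))
```

View pics/w5.png

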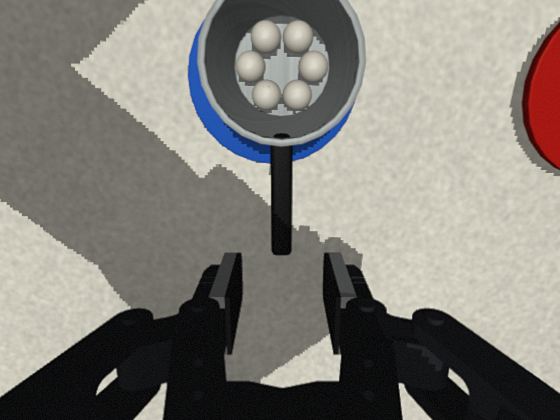

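```bash
python3 -m handwheel '[{"xyz":[0,0.001,-0.04],"twist":0,"gripper":0.4},{"xyz":[0,0,-0.03],"twist":0,"gripper":0.4},{"xyz":[0,0,-0.01],"twist":0,"gripper":0.4},{"xyz":[0,0,0],"twist":0,"gripper":0.4},{"xyz":[0,0,0],"twist":0,"gripper":0},{"xyz":[0,0,0],"twist":0,"gripper":0},{"xyz":[0,0,0],"twist":0,"gripper":0},{"xyz":[0,0,0],"twist":0,"gripper":0},{"xyz":[0,0,0],"twist":0,"gripper":0},{"xyz":[0,0,0],"twist":0,"gripper":0}]' 80
python3 -m handwheel '[{"xyz":[0,0,0.005],"twist":0,"gripper":0},{"xyz":[0,0,0.01],"twist":0,"gripper":0},{"xyz":[0,0,0.01],"twist":0,"gripper":0},{"xyz":[0,0,0],"twist":0,"gripper":0}]'
cat > cup.py <<'E'
from h import *
def cup(P,n='side',show=None):
    "tilt of the cup about the grip: points within 15cm of grip P, light/dark"
    im,d,c=grab(n); W=cloud(d,c)
    if show: save(im,show)
    return im,W
E
python3 - <<'E'
from h import *
print(st())
for n in('side','scene'):
    im,d,c=grab(n); W=cloud(d,c)
    Q=W[(np.hypot(W[...,0]-.4214,W[...,1]+.2253)<.047)&(W[...,2]>.04)]
    h=Q[Q[:,2]>.06]
    A=np.c_[h[:,:2],np.ones(len(h))]; print(n,len(h),h[:,2].max(), 'far',h[h[:,1]>-.20][:,2].max() if (h[:,1]>-.20).any() else 0,'near',h[h[:,1]<-.25][:,2].max() if (h[:,1]<-.25).any() else 0)
E
```

```text
clock: 19.25
tcp_pos: [0.4264, -0.313, 0.0309]
orientation: [[-0.045, 0.999, 0.002], [0.999, 0.045, -0.003], [-0.003, 0.002, -1.0]]
force: [-0.1, -0.7, 7.1]
grip_width: 0.124
finger_force: 78.4
clock: 19.65
tcp_pos: [0.4263, -0.3127, 0.0559]
orientation: [[-0.045, 0.999, 0.002], [0.999, 0.045, -0.002], [-0.002, 0.002, -1.0]]
force: [0.9, 0.1, -2.9]
grip_width: 0.122
finger_force: 78.0
{'clock': 19.65, 'tcp_pos': [0.4263, -0.3127, 0.0559], 'force': [0.9239, 0.1076, -2.9398], 'grip_width': 0.1223, 'finger_force': 77.9804}
side 4296 0.45836527240410074 far 0.4041998142043828 near 0.4316358561224489
scene 2533 0.4571217610081911 far 0.4380371733903886 near 0.425091172600042
```

```bash
python3 -m handwheel '[{"xyz":[0,0,0.03],"twist":0,"gripper":0},{"xyz":[0,0,0.03],"twist":0,"gripper":0},{"xyz":[0,0,0.03],"twist":0,"gripper":0},{"xyz":[0.007,0.02,0.03],"twist":0,"gripper":0},{"xyz":[0.01,0.03,0.03],"twist":0,"gripper":0},{"xyz":[0.01,0.032,0.005],"twist":0,"gripper":0},{"xyz":[0.01,0.032,0],"twist":0,"gripper":0},{"xyz":[0.01,0.032,0],"twist":0,"gripper":0},{"xyz":[0.01,0.032,0],"twist":0,"gripper":0},{"xyz":[0.01,0.035,0],"twist":0,"gripper":0}]'
python3 -m handwheel '[{"xyz":[0,0,0],"twist":0,"gripper":0},{"xyz":[0,0,0],"twist":0,"gripper":0}]'
python3 - <<'E'
from h import *
print(st())
a=grab('side')[0][100:380,150:430]
b=grab('scene')[0][100:300,130:330]
save(np.hstack([cv2.resize(a,(400,400)),cv2.resize(b,(400,400))]),'p6.png')
E
```

```text
clock: 20.75
tcp_pos: [0.4927, -0.0978, 0.2087]
orientation: [[-0.044, 0.999, -0.001], [0.999, 0.044, 0.0], [0.0, -0.001, -1.0]]
force: [0.5, -0.7, -2.5]
grip_width: 0.123
finger_force: 78.6
clock: 20.95
tcp_pos: [0.4925, -0.0985, 0.2088]
orientation: [[-0.046, 0.999, -0.001], [0.999, 0.046, 0.0], [0.0, -0.001, -1.0]]
force: [0.7, -1.1, -2.6]
grip_width: 0.121
finger_force: 78.6
{'clock': 20.95, 'tcp_pos': [0.4925, -0.0985, 0.2088], 'force': [0.7189, -1.1122, -2.6362], 'grip_width': 0.1206, 'finger_force': 78.5856}
```

View pics/p6.png

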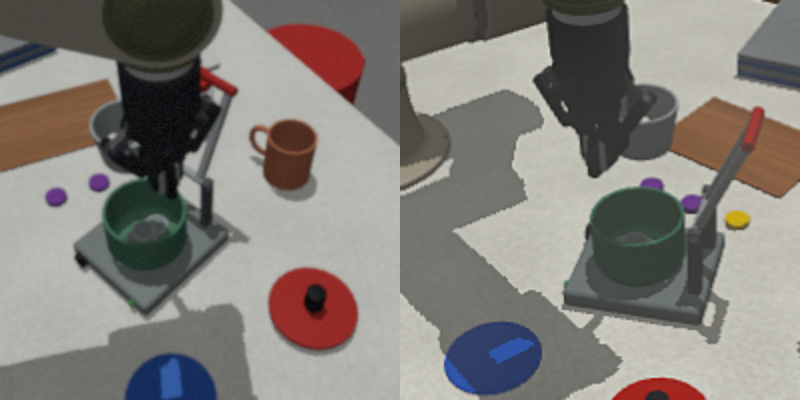

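```bash
python3 -c "
from h import *;print(np.round(env.read_state()['torque'],3))"
python3 -m handwheel '[{"xyz":[0,0,0],"twist":0,"gripper":0},{"xyz":[0,0,0],"twist":0,"gripper":0},{"xyz":[0,0,0],"twist":0,"gripper":0}]' 40
python3 -c "
from h import *;print(np.round(env.read_state()['torque'],3))"
python3 -m handwheel '[{"xyz":[0,0,0],"twist":0,"gripper":0},{"xyz":[0,0,0],"twist":0,"gripper":0},{"xyz":[0,0,0],"twist":0,"gripper":0}]' 20
python3 -c "
from h import *;print(np.round(env.read_state()['torque'],3))"
```

```text
[-0.177 -0.037 -0.021]
clock: 21.35
tcp_pos: [0.4926, -0.0995, 0.2092]
orientation: [[-0.044, 0.999, -0.0], [0.999, 0.044, 0.0], [0.0, -0.0, -1.0]]
force: [-0.4, 0.5, -2.1]
grip_width: 0.123
finger_force: 78.6
[-0.241  0.018  0.012]
clock: 21.65
tcp_pos: [0.4927, -0.0991, 0.2092]
orientation: [[-0.045, 0.999, 0.0], [0.999, 0.045, -0.0], [-0.0, 0.0, -1.0]]
force: [-0.1, -0.2, -1.7]
grip_width: 0.125
finger_force: 78.6
[-0.2   -0.02   0.025]
```

```bash
python3 -m handwheel '[{"xyz":[0,0,0],"twist":0,"gripper":0.04},{"xyz":[0,0,0],"twist":0,"gripper":0.04},{"xyz":[0,0,0],"twist":0,"gripper":0.04},{"xyz":[0,0,0],"twist":0,"gripper":0.04}]' 40
python3 -c "
from h import *;print(np.round(env.read_state()['torque'],3))"
```

```text
clock: 22.05
tcp_pos: [0.4927, -0.099, 0.2092]
orientation: [[-0.045, 0.999, -0.0], [0.999, 0.045, 0.0], [0.0, -0.0, -1.0]]
force: [-0.1, 0.3, -1.8]
grip_width: 0.124
finger_force: 78.6
[-0.211 -0.02   0.   ]
```

```bash
python3 -m handwheel '[{"xyz":[0,0,0],"twist":0,"gripper":0.1},{"xyz":[0,0,0],"twist":0,"gripper":0.1}]' 20 | grep -E "grip|finger|tcp"
python3 -m handwheel '[{"xyz":[0,0,0],"twist":0,"gripper":0.115},{"xyz":[0,0,0],"twist":0,"gripper":0.115}]' 20 | grep -E "grip|finger|tcp"
python3 -m handwheel '[{"xyz":[0,0,0],"twist":0,"gripper":0.12}]' 20 | grep -E "grip|finger|tcp"
python3 -m handwheel '[{"xyz":[0,0,0],"twist":0,"gripper":0.122}]' 20 | grep -E "grip|finger|tcp"
python3 -m handwheel '[{"xyz":[0,0,0],"twist":0,"gripper":0.124}]' 20 | grep -E "grip|finger|tcp"
```

```text
tcp_pos: [0.4927, -0.099, 0.2092]
grip_width: 0.125
finger_force: 78.6
tcp_pos: [0.4927, -0.099, 0.2092]
grip_width: 0.123
finger_force: 78.6
tcp_pos: [0.4927, -0.099, 0.2092]
grip_width: 0.127
finger_force: 78.4
tcp_pos: [0.4927, -0.099, 0.2092]
grip_width: 0.125
finger_force: 70.8
tcp_pos: [0.4927, -0.099, 0.2092]
grip_width: 0.124
finger_force: 63.2
```

```bash
cat > t.sh <<'E'
python3 -c "
from h import *;s=env.read_state();print(np.round(s['torque'],3),np.round(s['force'],1),round(s['finger_force'],1),round(s['clock'],2))"
E
chmod +x t.sh
python3 -m handwheel '[{"xyz":[0,0,0],"twist":0,"gripper":0.13},{"xyz":[0,0,0],"twist":0,"gripper":0.13}]' >/dev/null; ./t.sh
python3 -m handwheel '[{"xyz":[0,0,0],"twist":0,"gripper":0.132},{"xyz":[0,0,0],"twist":0,"gripper":0.132}]' >/dev/null; ./t.sh
python3 -m handwheel '[{"xyz":[0,0,0],"twist":0,"gripper":0.134},{"xyz":[0,0,0],"twist":0,"gripper":0.134}]' >/dev/null; ./t.sh
```

```text
[-0.228 -0.033  0.023] [ 0.2 -0.4 -2.5] 40.4 22.95
[-0.275  0.032 -0.029] [ 0.3 -0.2 -2.4] 32.7 23.15
[-0.212 -0.017  0.009] [ 0.4 -0.9 -3. ] 25.0 23.35
```

```bash
python3 -m handwheel '[{"xyz":[0,0,0],"twist":0,"gripper":0.1355},{"xyz":[0,0,0],"twist":0,"gripper":0.1355}]' >/dev/null; ./t.sh
python3 -m handwheel '[{"xyz":[0,0,0],"twist":0,"gripper":0.1365},{"xyz":[0,0,0],"twist":0,"gripper":0.1365}]' >/dev/null; ./t.sh
python3 - <<'E'
from h import *
a=grab('side')[0][100:380,150:430]
b=grab('scene')[0][100:300,130:330]
save(np.hstack([cv2.resize(a,(400,400)),cv2.resize(b,(400,400))]),'p7.png')
E
```

```text
[-0.225 -0.093 -0.018] [ 0.7 -0.1 -2.4] 19.2 23.55
[-0.164  0.009  0.001] [ 0.4 -0.5 -1.5] 15.2 23.75
```

View pics/p7.png

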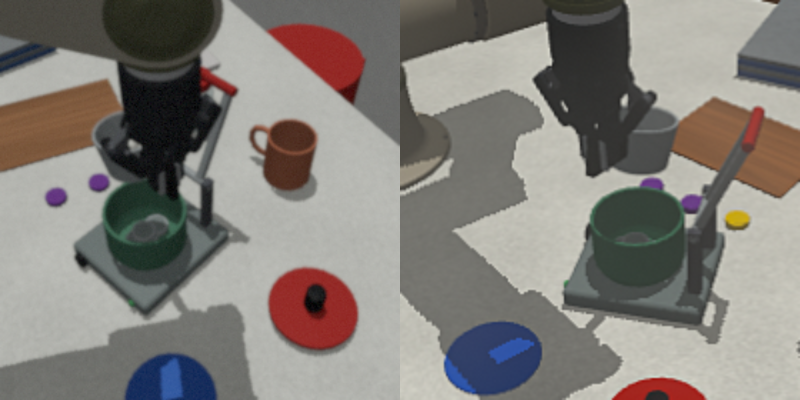

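```bash
cat > tilt.py <<'E'
from h import *
def tilt(yaw=2.6):
    s=env.read_state(); T=np.array(s['tcp_pos']); P0=T+[0,0,.0135]  # grip point on handle (85mm out, 42 up) 
    a=np.radians(yaw); X=np.array([np.cos(a),np.sin(a)]); Y=np.array([-np.sin(a),np.cos(a)])
    out=[]
    for n in('side','scene'):
        im,d,c=grab(n); W=cloud(d,c).reshape(-1,3); hsv=cv2.cvtColor(im,cv2.COLOR_RGB2HSV).reshape(-1,3)
        q=W-P0; x=q[:,:2]@X; y=q[:,:2]@Y; z=q[:,2]
        m=(abs(x)<.048)&(np.hypot(y,z)<.15)&((np.hypot(y,z)>.05))&(hsv[:,1]<60)&(hsv[:,2]>60)&(W[:,2]>.105)&(y>-.06)
        x,y,z=x[m],y[m],z[m]; best=[]
        for t in np.radians(np.arange(0,120,1)):
            cy=y*np.cos(t)-z*np.sin(t)-.087; cz=y*np.sin(t)+z*np.cos(t)+.042
            r=np.hypot(x,cy); R=.033+.009*cz/.055
            e=np.minimum.reduce([abs(r-R),abs(r-R+.004),np.where(r<R,abs(cz),1),np.where(r<R,abs(cz-.004),1)])+np.where((cz<-.003)|(cz>.058),.01,0)
            best.append(np.mean(np.minimum(e,.01)))
        i=int(np.argmin(best)); out.append((n,i,round(best[i],4),len(x)))
    return out
if __name__=='__main__': print(tilt(),st())
E
python3 tilt.py
```

```text
[('side', 18, np.float64(0.0018), 633), ('scene', 21, np.float64(0.002), 765)] {'clock': 23.95, 'tcp_pos': [0.4927, -0.099, 0.2092], 'force': [0.3265, 0.4152, -2.1491], 'grip_width': 0.1368, 'finger_force': 15.3051}
```

```bash
python3 -m handwheel '[{"xyz":[0,0,0.003],"twist":0,"gripper":0.1365},{"xyz":[0,0,0.003],"twist":0,"gripper":0.1365},{"xyz":[0,0,0],"twist":0,"gripper":0.1375},{"xyz":[0,0,0],"twist":0,"gripper":0.1375}]' >/dev/null; python3 tilt.py
```

```text
[('side', 33, np.float64(0.002), 859), ('scene', 34, np.float64(0.0021), 762)] {'clock': 24.45, 'tcp_pos': [0.4926, -0.099, 0.2151], 'force': [-0.2742, 0.7966, -2.2191], 'grip_width': 0.1356, 'finger_force': 11.6855}
```

```bash
python3 -m handwheel '[{"xyz":[0,0,0],"twist":0,"gripper":0.138},{"xyz":[0,0,0],"twist":0,"gripper":0.138}]' >/dev/null; python3 tilt.py
```

```text
[('side', 45, np.float64(0.0021), 935), ('scene', 44, np.float64(0.0021), 746)] {'clock': 24.75, 'tcp_pos': [0.4927, -0.099, 0.2152], 'force': [-0.0298, -0.1342, -2.8829], 'grip_width': 0.1418, 'finger_force': 9.8781}
```

```bash
python3 -m handwheel '[{"xyz":[0,0,0],"twist":0,"gripper":0.1384},{"xyz":[0,0,0],"twist":0,"gripper":0.1384}]' >/dev/null; python3 tilt.py
python3 -m handwheel '[{"xyz":[0,0,0],"twist":0,"gripper":0.1388},{"xyz":[0,0,0],"twist":0,"gripper":0.1388}]' >/dev/null; python3 tilt.py
python3 -m handwheel '[{"xyz":[0,0,0],"twist":0,"gripper":0.1391},{"xyz":[0,0,0],"twist":0,"gripper":0.1391}]' >/dev/null; python3 tilt.py
```

```text
[('side', 48, np.float64(0.002), 950), ('scene', 48, np.float64(0.002), 799)] {'clock': 25.05, 'tcp_pos': [0.4927, -0.0991, 0.2152], 'force': [-1.0568, 0.2625, -1.4211], 'grip_width': 0.1415, 'finger_force': 8.3051}
[('side', 58, np.float64(0.0016), 1011), ('scene', 59, np.float64(0.0019), 931)] {'clock': 25.35, 'tcp_pos': [0.4927, -0.0991, 0.2152], 'force': [0.0109, -0.0953, -1.7037], 'grip_width': 0.1369, 'finger_force': 6.699}
[('side', 64, np.float64(0.0016), 1123), ('scene', 63, np.float64(0.0019), 972)] {'clock': 25.65, 'tcp_pos': [0.4927, -0.099, 0.2152], 'force': [-0.2625, 0.9648, -2.4344], 'grip_width': 0.1395, 'finger_force': 5.4756}
```

```bash
python3 -m handwheel '[{"xyz":[0,0.015,0],"twist":0,"gripper":0.1393},{"xyz":[0,0,0],"twist":0,"gripper":0.1393},{"xyz":[0,0,0],"twist":0,"gripper":0.1393}]' >/dev/null; python3 tilt.py
python3 - <<'E'
from h import *
a=grab('side')[0][150:350,150:350]
b=grab('scene')[0][120:290,170:340]
save(np.hstack([cv2.resize(a,(400,400)),cv2.resize(b,(400,400))]),'p8.png')
E
```

```text
[('side', 71, np.float64(0.0013), 1207), ('scene', 71, np.float64(0.0018), 1034)] {'clock': 26.05, 'tcp_pos': [0.4927, -0.084, 0.2152], 'force': [0.1967, -0.8271, -1.8737], 'grip_width': 0.1406, 'finger_force': 4.5992}
```

View pics/p8.png

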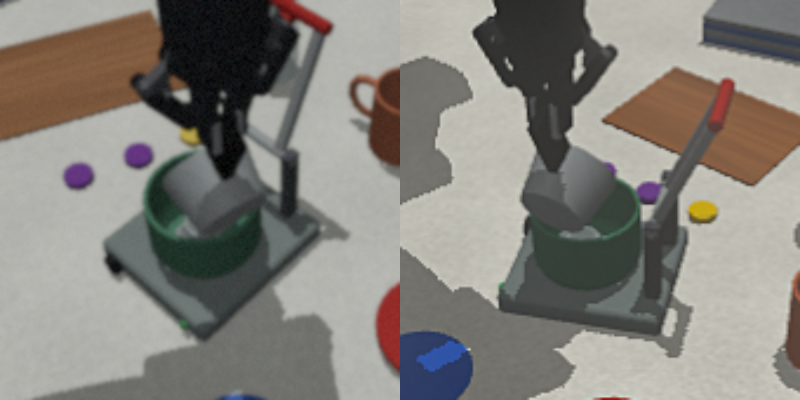

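```bash
python3 -m handwheel '[{"xyz":[0,0.008,0],"twist":0,"gripper":0.1393},{"xyz":[0,0.007,0],"twist":0,"gripper":0.1393},{"xyz":[0,0,-0.012],"twist":0,"gripper":0.1393},{"xyz":[0,0,-0.012],"twist":0,"gripper":0.1393},{"xyz":[0,0,0],"twist":0,"gripper":0.1393}]' >/dev/null; python3 tilt.py
python3 -m handwheel '[{"xyz":[0,0.01,0],"twist":0,"gripper":0.1393},{"xyz":[0,0.01,0],"twist":0,"gripper":0.1393},{"xyz":[0,0.01,0],"twist":0,"gripper":0.1393},{"xyz":[0,0.01,0],"twist":0,"gripper":0.1393},{"xyz":[0,0,0],"twist":0,"gripper":0.1393}]' >/dev/null; python3 tilt.py
```

```text
[('side', 70, np.float64(0.0013), 1085), ('scene', 70, np.float64(0.0021), 862)] {'clock': 26.75, 'tcp_pos': [0.4925, -0.0691, 0.1906], 'force': [-0.4907, -0.1521, -1.8672], 'grip_width': 0.1386, 'finger_force': 4.3753}
[('side', 80, np.float64(0.0017), 1097), ('scene', 79, np.float64(0.0022), 911)] {'clock': 27.35, 'tcp_pos': [0.4928, -0.0286, 0.192], 'force': [-2.3707, -2.321, 4.6341], 'grip_width': 0.1438, 'finger_force': 6.342}
```

```bash
python3 -m handwheel '[{"xyz":[0,0.006,0.004],"twist":0,"gripper":0.1393},{"xyz":[0,0.006,0.003],"twist":0,"gripper":0.1393},{"xyz":[0,0.006,0.002],"twist":0,"gripper":0.1393},{"xyz":[0,0.006,0.001],"twist":0,"gripper":0.1393},{"xyz":[0,0,0],"twist":0,"gripper":0.1393}]' >/dev/null; python3 tilt.py
python3 - <<'E'
from h import *
a=grab('side')[0][150:350,150:350]
b=grab('scene')[0][120:290,170:340]
save(np.hstack([cv2.resize(a,(400,400)),cv2.resize(b,(400,400))]),'p9.png')
E
```

```text
[('side', 92, np.float64(0.0016), 1259), ('scene', 91, np.float64(0.0028), 1161)] {'clock': 27.95, 'tcp_pos': [0.4927, -0.0048, 0.2011], 'force': [-0.6075, 0.3297, -1.8759], 'grip_width': 0.1367, 'finger_force': 4.3905}
```

View pics/p9.png

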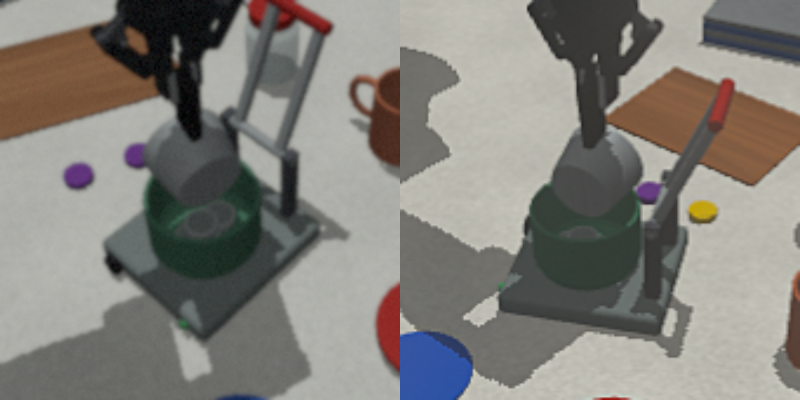

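```bash
python3 -m handwheel '[{"xyz":[0,0.006,0.001],"twist":0,"gripper":0.1393},{"xyz":[0,0,0],"twist":0,"gripper":0.1393},{"xyz":[0,0,0.006],"twist":0,"gripper":0.1393},{"xyz":[0,0,-0.006],"twist":0,"gripper":0.1393},{"xyz":[0,0,0.006],"twist":0,"gripper":0.1393},{"xyz":[0,0,-0.006],"twist":0,"gripper":0.1393},{"xyz":[0,0,0],"twist":0,"gripper":0.1393}]' >/dev/null; python3 tilt.py
python3 -m handwheel '[{"xyz":[0,0,0],"twist":0,"gripper":0.136},{"xyz":[0,0,0.01],"twist":0,"gripper":0.136},{"xyz":[0,0,0.02],"twist":0,"gripper":0.136},{"xyz":[0,-0.01,0.03],"twist":0,"gripper":0.136},{"xyz":[0,-0.02,0.03],"twist":0,"gripper":0.136},{"xyz":[0,0,0],"twist":0,"gripper":0.136}]' >/dev/null; python3 tilt.py
for i in 1 2 3 4 5 6; do python3 -m handwheel '[{"xyz":[0,0,0],"twist":0,"gripper":0.136}]' | grep ^force; done
python3 - <<'E'
from h import *
a=grab('side')[0][170:320,170:320]
b=grab('scene')[0][120:290,170:340]
save(np.hstack([cv2.resize(a,(400,400)),cv2.resize(b,(400,400))]),'p10.png')
E
```

```text
[('side', 95, np.float64(0.0015), 1335), ('scene', 94, np.float64(0.0029), 1196)] {'clock': 28.85, 'tcp_pos': [0.4925, 0.0009, 0.2019], 'force': [-0.4544, -1.549, -2.5014], 'grip_width': 0.1371, 'finger_force': 4.3437}
[('side', 96, np.float64(0.0019), 1907), ('scene', 93, np.float64(0.0017), 1296)] {'clock': 29.55, 'tcp_pos': [0.4927, -0.029, 0.2925], 'force': [0.2916, 0.6307, -2.3004], 'grip_width': 0.139, 'finger_force': 9.9994}
force: [-0.4, -0.7, -1.9]
force: [0.5, -0.3, -1.4]
force: [-0.3, 0.3, -1.2]
force: [1.0, -0.3, -2.5]
force: [1.0, -0.6, -1.4]
force: [-0.4, -0.3, -2.0]
```

View pics/p10.png

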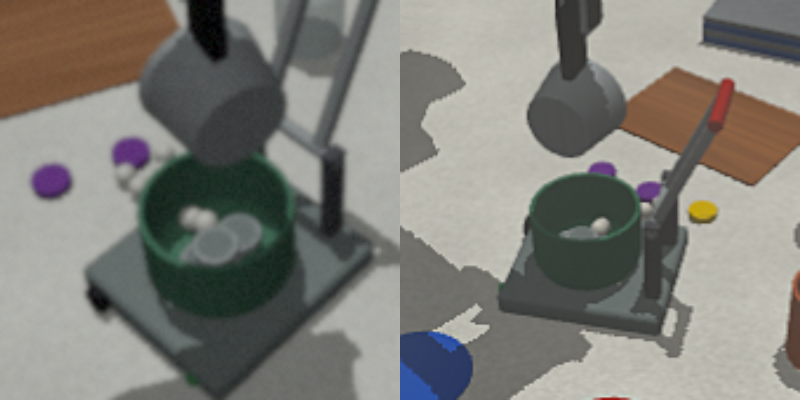

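```bash
python3 -m handwheel '[{"xyz":[0,0.02,0],"twist":0,"gripper":0.136},{"xyz":[0,0,-0.03],"twist":0,"gripper":0.136},{"xyz":[0,0,-0.03],"twist":0,"gripper":0.136},{"xyz":[0,0,-0.03],"twist":0,"gripper":0.136},{"xyz":[0,0,-0.01],"twist":0,"gripper":0.139},{"xyz":[0,-0.01,0],"twist":0,"gripper":0.139},{"xyz":[0,-0.01,0],"twist":0,"gripper":0.139},{"xyz":[0,-0.01,0],"twist":0,"gripper":0.139},{"xyz":[0,-0.01,0],"twist":0,"gripper":0.139}]' | grep -E "force|tcp"; python3 tilt.py
python3 -m handwheel '[{"xyz":[0,-0.01,0],"twist":0,"gripper":0.139},{"xyz":[0,-0.01,0],"twist":0,"gripper":0.139},{"xyz":[0,-0.01,0],"twist":0,"gripper":0.139},{"xyz":[0,0,0],"twist":0,"gripper":0.139}]' | grep -E "force|tcp"; python3 tilt.py
```

```text
tcp_pos: [0.4929, -0.0503, 0.1934]
force: [-1.4, 1.4, 0.3]
finger_force: 6.1
[('side', 83, np.float64(0.0014), 1240), ('scene', 82, np.float64(0.0022), 956)] {'clock': 31.25, 'tcp_pos': [0.4929, -0.0505, 0.1928], 'force': [-0.4129, 0.9145, -1.3775], 'grip_width': 0.138, 'finger_force': 5.652}
tcp_pos: [0.4927, -0.0804, 0.1921]
force: [-0.6, 0.5, -1.2]
finger_force: 5.4
[('side', 65, np.float64(0.0014), 1033), ('scene', 65, np.float64(0.0021), 855)] {'clock': 31.75, 'tcp_pos': [0.4926, -0.0793, 0.192], 'force': [-0.011, 0.5771, -1.9994], 'grip_width': 0.1387, 'finger_force': 5.4083}
```

```bash
python3 -m handwheel '[{"xyz":[0,-0.01,0],"twist":0,"gripper":0.139},{"xyz":[0,-0.01,0],"twist":0,"gripper":0.139},{"xyz":[0,-0.01,0],"twist":0,"gripper":0.139},{"xyz":[0,0,0],"twist":0,"gripper":0.05},{"xyz":[0,0,0],"twist":0,"gripper":0.05},{"xyz":[0,0,0],"twist":0,"gripper":0.05}]' 60| grep -E "force|tcp"; python3 tilt.py
```

```text
tcp_pos: [0.4927, -0.109, 0.1922]
force: [-0.7, 0.7, -1.0]
finger_force: 59.9
[('side', 52, np.float64(0.0015), 957), ('scene', 53, np.float64(0.002), 784)] {'clock': 32.45, 'tcp_pos': [0.4927, -0.1089, 0.1921], 'force': [-0.7117, 0.0108, -1.0704], 'grip_width': 0.1197, 'finger_force': 59.8723}
```

```bash
python3 -m handwheel '[{"xyz":[0,0,0.03],"twist":0,"gripper":0.05},{"xyz":[0,0,0.03],"twist":0,"gripper":0.05},{"xyz":[-0.018,-0.032,0],"twist":0,"gripper":0.05},{"xyz":[-0.018,-0.032,0],"twist":0,"gripper":0.05},{"xyz":[-0.018,-0.033,0],"twist":0,"gripper":0.05},{"xyz":[-0.018,-0.033,0],"twist":0,"gripper":0.05},{"xyz":[0,0,-0.04],"twist":0,"gripper":0.05},{"xyz":[0,0,-0.04],"twist":0,"gripper":0.05},{"xyz":[0,0,-0.04],"twist":0,"gripper":0.05},{"xyz":[0,0,0],"twist":0,"gripper":0.05}]'| grep -E "force|tcp"
python3 - <<'E'
from h import *
import tilt
print(st())
# lowest cup point
import numpy as np
for n in('side','scene'):
    im,d,c=grab(n); W=cloud(d,c)
    # white balls outside/inside bowl
    hsv=cv2.cvtColor(im,cv2.COLOR_RGB2HSV)
    m=((hsv[...,1]<45)&(hsv[...,2]>100)&(W[...,2]>.006)&(W[...,2]<.09)&(W[...,0]>.36)&(W[...,0]<.62)&(W[...,1]>-.14)&(W[...,1]<.2)).astype(np.uint8)
    k,L,S,C=cv2.connectedComponentsWithStats(m)
    for i in range(1,k):
        if S[i,4]>8: P=W[L==i]; print(n,np.round(C[i]),S[i,4],np.round(P.mean(0),4),P[:,2].max().round(3))
    b=im[180:340,150:350] if n=='side' else im[150:280,190:350]
    b=cv2.resize(b,(400,400)); a=b if n=='side' else np.hstack([a,b])
save(a,'p11.png')
E
```

```text
tcp_pos: [0.4186, -0.2371, 0.1282]
force: [0.1, 1.1, -1.2]
finger_force: 59.7
{'clock': 33.45, 'tcp_pos': [0.4186, -0.2371, 0.1282], 'force': [0.055, 1.0554, -1.1684], 'grip_width': 0.1256, 'finger_force': 59.7455}
scene [275. 208.] 29 [0.499  0.0791 0.0152] 0.09
scene [287. 223.] 81 [0.5628 0.0261 0.0273] 0.076
scene [250. 217.] 108 [ 0.483  -0.0209  0.0494] 0.056
scene [221. 237.] 212 [ 0.4434 -0.0905  0.0229] 0.027
scene [264. 247.] 232 [ 0.552  -0.0696  0.0231] 0.027
scene [282. 244.] 25 [ 0.5833 -0.0417  0.0232] 0.026
```

View pics/p11.png

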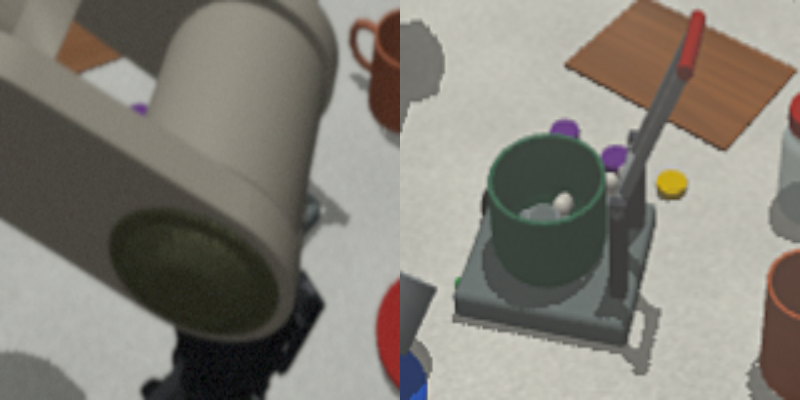

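```bash
python3 -m handwheel '[{"xyz":[0,0,-0.01],"twist":0,"gripper":0.13},{"xyz":[0,0,-0.006],"twist":0,"gripper":0.1375},{"xyz":[0,0,-0.003],"twist":0,"gripper":0.1375},{"xyz":[0,0,0],"twist":0,"gripper":0.1375}]'| grep -E "force|tcp"
python3 -m handwheel '[{"xyz":[0,-0.0144,-0.0058],"twist":0,"gripper":0.1375},{"xyz":[0.001,-0.0135,-0.0076],"twist":0,"gripper":0.1375},{"xyz":[0,-0.0142,-0.0106],"twist":0,"gripper":0.1375},{"xyz":[0,0,0],"twist":0,"gripper":0.1375}]'| grep -E "force|tcp"
python3 - <<'E'
import tilt
from h import *
print(st(),tilt.tilt())
b=grab('scene')[0][200:350,100:250]; save(cv2.resize(b,(450,450)),'p12.png')
E
```

```text
tcp_pos: [0.4207, -0.239, 0.1132]
force: [0.5, 0.5, -1.6]
finger_force: 10.8
tcp_pos: [0.4217, -0.2839, 0.0883]
force: [1.0, -0.2, -1.0]
finger_force: 10.3
{'clock': 34.35, 'tcp_pos': [0.4217, -0.2839, 0.0883], 'force': [0.9699, -0.1877, -1.0007], 'grip_width': 0.1393, 'finger_force': 10.2765} [('side', 0, np.float64(0.01), 6), ('scene', 0, np.float64(0.01), 22)]
```

```bash
sed -i 's/W\[:,2\]>.105/W[:,2]>.02/' tilt.py && python3 -c "
import tilt;print(tilt.tilt())"
python3 -m handwheel '[{"xyz":[0,0,-0.003],"twist":0,"gripper":0.1375},{"xyz":[0,-0.0126,-0.0125],"twist":0,"gripper":0.1375},{"xyz":[0,-0.0095,-0.0123],"twist":0,"gripper":0.1375},{"xyz":[0,0,0],"twist":0,"gripper":0.1375}]'| grep -E "force|tcp"
python3 -c "
import tilt;print(tilt.tilt())"
```

```text
[('side', 31, np.float64(0.0009), 222), ('scene', 32, np.float64(0.0013), 865)]
tcp_pos: [0.4213, -0.3037, 0.06]
force: [-0.3, -0.9, -0.1]
finger_force: 10.1
[('side', 13, np.float64(0.0003), 7), ('scene', 12, np.float64(0.0011), 856)]
```

```bash
python3 -m handwheel '[{"xyz":[0,-0.007,-0.012],"twist":0,"gripper":0.1375},{"xyz":[0,-0.004,-0.009],"twist":0,"gripper":0.1375},{"xyz":[0,-0.0015,-0.006],"twist":0,"gripper":0.1375},{"xyz":[0,0,-0.003],"twist":0,"gripper":0.1375},{"xyz":[0,0,0],"twist":0,"gripper":0.1375}]'| grep -E "force|tcp"
python3 -c "
import tilt;print(tilt.tilt())"
```

```text
tcp_pos: [0.4218, -0.3164, 0.0313]
force: [1.1, -2.2, 0.2]
finger_force: 10.4
[('side', 0, np.float64(0.01), 3), ('scene', 0, np.float64(0.0015), 798)]
```

```bash
python3 -m handwheel '[{"xyz":[0,0,0],"twist":0,"gripper":0.3},{"xyz":[0,0,0],"twist":0,"gripper":0.3},{"xyz":[0,0,0],"twist":0,"gripper":0.3},{"xyz":[0,0,0.04],"twist":0,"gripper":0.4},{"xyz":[0,0,0.04],"twist":0,"gripper":0.4},{"xyz":[0,0,0.04],"twist":-8,"gripper":0.4},{"xyz":[-0.03,-0.03,0.02],"twist":-8,"gripper":0.4},{"xyz":[-0.04,-0.03,0.02],"twist":-8,"gripper":0.4},{"xyz":[-0.04,-0.03,0],"twist":-8,"gripper":0.4},{"xyz":[-0.04,-0.03,0],"twist":-8,"gripper":0.4}]'| grep -E "force|tcp"
cat > balls.py <<'E'
from h import *
from meas import cf
def balls(names=('side','scene'),box=(.33,.7,-.2,.25)):
  for n in names:
    im,d,c=grab(n); W=cloud(d,c); hsv=cv2.cvtColor(im,cv2.COLOR_RGB2HSV)
    np.savez('/tmp/'+n+'b',im=im,d=d,W=W)
    m=((hsv[...,1]<60)&(hsv[...,2]>135)&(W[...,2]>.006)&(W[...,2]<.09)&(W[...,0]>box[0])&(W[...,0]<box[1])&(W[...,1]>box[2])&(W[...,1]<box[3])).astype(np.uint8)
    k,L,S,C=cv2.connectedComponentsWithStats(m)
    for i in range(1,k):
        if S[i,4]>8 and S[i,4]<700: P=W[L==i]; print(n,np.round(C[i]),S[i,4],np.round((P.min(0)+P.max(0))/2,4),P[:,2].max().round(3))
E
python3 - <<'E'
from balls import *
balls()
A={n:np.load('/tmp/%sb.npz'%n) for n in('side','scene')}
save(np.hstack([cv2.resize(A['side']['im'][190:340,150:350],(400,300)),cv2.resize(A['scene']['im'][170:320,130:330],(400,300))]),'p13.png')
c=np.array([.417,-.229])
for n in A:
    W=A[n]['W']; P=W[(W[...,2]>.05)&(W[...,2]<.066)]; P=P[np.hypot(*(P[:,:2]-c).T)<.055]; P=P[np.hypot(*(P[:,:2]-c).T)>.025]; print('cup',cf(P,.04,c),P[:,2].max()); B=np.c_[P[:,:2]-c,np.ones(len(P))]; print(np.linalg.lstsq(B,P[:,2],rcond=None)[0])
E
```

```text
tcp_pos: [0.2731, -0.4343, 0.1905]
force: [0.2, -0.6, -0.7]
finger_force: 0.0
side [275. 164.] 14 [0.6567 0.1686 0.0737] 0.077
side [231. 225.] 27 [0.5034 0.0979 0.0156] 0.02
side [215. 234.] 20 [0.4629 0.0921 0.0159] 0.02
side [221. 238.] 21 [0.4705 0.0751 0.0173] 0.02
side [245. 251.] 38 [ 0.4874 -0.0059  0.051 ] 0.058
scene [348. 199.] 90 [0.6754 0.1474 0.0431] 0.079
scene [288. 209.] 11 [0.5601 0.0333 0.066 ] 0.083
scene [274. 208.] 14 [0.4952 0.0787 0.014 ] 0.017
scene [255. 215.] 27 [ 0.4831 -0.0035  0.0435] 0.055
scene [190. 252.] 12 [ 0.4314 -0.1916  0.0555] 0.058
cup (array([ 0.4174, -0.2297]), 642, 0.0033) 0.061081027368748764
[-0.00901158 -0.01624851  0.05679663]
cup (array([ 0.4175, -0.228 ]), 286, 0.0037) 0.05877309056230784
[0.00453544 0.00394202 0.05422809]
```

View pics/p13.png

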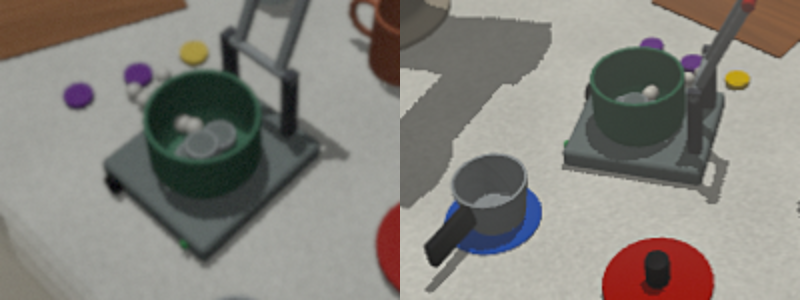

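```bash
python3 -m handwheel '[{"xyz":[0.0161,0.0472,0],"twist":5,"gripper":0.4},{"xyz":[0.0161,0.0472,0],"twist":5,"gripper":0.4},{"xyz":[0.0161,0.0472,0],"twist":5,"gripper":0.4},{"xyz":[0.0161,0.0472,0],"twist":5,"gripper":0.4},{"xyz":[0.0161,0.0472,0],"twist":5,"gripper":0.4},{"xyz":[0.0161,0.0472,0],"twist":5,"gripper":0.4},{"xyz":[0.0161,0.0472,0],"twist":5,"gripper":0.4},{"xyz":[0.0161,0.0472,0],"twist":5,"gripper":0.4},{"xyz":[0.0161,0.0472,0],"twist":5,"gripper":0.4},{"xyz":[0.0161,0.0472,0],"twist":5,"gripper":0.4}]'| grep -E "force|tcp"
python3 -m handwheel '[{"xyz":[0.015,0.015,0],"twist":3,"gripper":0.4},{"xyz":[0,0,0],"twist":0,"gripper":0.4},{"xyz":[0,0,0],"twist":0,"gripper":0.4}]'| grep -E "orient|tcp"
cat > wb.py <<'E'
from h import *
def wb(f=None):
    s=env.read_state(); im,d,c=grab('wrist'); W=cloud(d,c); hsv=cv2.cvtColor(im,cv2.COLOR_RGB2HSV)
    np.savez('/tmp/wb',im=im,d=d,W=W); 
    if f: save(im,f)
    print('tcp',np.round(s['tcp_pos'],4),'yaw',np.degrees(np.arctan2(s['orientation'][1][1],s['orientation'][0][1])).round(1))
    T=np.array(s['tcp_pos'])
    base=(W[...,2]>.005)&(W[...,2]<.09)
    for nm,m in(('white',(hsv[...,1]<60)&(hsv[...,2]>110)),('purple',(hsv[...,0]>125)&(hsv[...,0]<165)&(hsv[...,1]>80)),('yellow',(hsv[...,0]>18)&(hsv[...,0]<35)&(hsv[...,1]>110))):
        m=(m&base).astype(np.uint8); m=cv2.morphologyEx(m,cv2.MORPH_OPEN,np.ones((3,3),np.uint8)); k,L,S,C=cv2.connectedComponentsWithStats(m)
        for i in range(1,k):
            if S[i,4]>25:
                P=W[L==i]; (x,y),r=cv2.minEnclosingCircle(P[:,:2].astype(np.float32)); print(nm,np.round(C[i]),S[i,4],'c',round(x,4),round(y,4),'r',round(r,4),'z',np.percentile(P[:,2],[5,95]).round(4))
E
python3 -c "
from wb import *;wb('w14.png')"
```

```text
tcp_pos: [0.4356, 0.041, 0.1901]
force: [0.5, -0.4, 0.5]
finger_force: 0.0
tcp_pos: [0.4501, 0.0537, 0.1897]
orientation: [[-0.269, 0.963, -0.001], [0.963, 0.269, 0.0], [0.0, -0.001, -1.0]]
tcp [0.4501 0.0537 0.1897] yaw 15.6
white [312. 147.] 658 c 0.4683 0.0855 r 0.0175 z [0.0106 0.0177]
white [355. 144.] 323 c 0.5025 0.0979 r 0.0088 z [0.0111 0.0178]
white [339. 161.] 313 c 0.4939 0.0797 r 0.0085 z [0.0107 0.0177]
white [336. 223.] 4095 c 0.4831 0.0255 r 0.0782 z [0.0235 0.0258]
white [388. 269.] 86 c 0.566 -0.0006 r 0.0082 z [0.0235 0.0259]
white [308. 293.] 994 c 0.4932 -0.0371 r 0.0322 z [0.0451 0.055 ]
white [386. 300.] 179 c 0.5752 -0.0334 r 0.0136 z [0.0237 0.0258]
purple [260.  85.] 1258 c 0.411 0.1223 r 0.0167 z [0.0068 0.0094]
purple [336. 116.] 1176 c 0.4796 0.1156 r 0.0168 z [0.0068 0.0092]
yellow [410. 140.] 1154 c 0.5488 0.1137 r 0.0169 z [0.0066 0.0092]
```

Run:
```python
import numpy as np, cv2
A=np.load('/tmp/wb.npz'); W=A['W']; hsv=cv2.cvtColor(A['im'],cv2.COLOR_RGB2HSV)
m=(hsv[...,1]<60)&(hsv[...,2]>110)&(W[...,2]>.007)&(W[...,2]<.021)&(W[...,0]>.44)&(W[...,0]<.52)&(W[...,1]>.06)&(W[...,1]<.12)
P=W[m].astype(np.float32)
_,l,c=cv2.kmeans(P[:,:2].copy(),4,None,(3,100,1e-6),10,cv2.KMEANS_PP_CENTERS)
for i in range(4):
    Q=P[l[:,0]==i]; (x,y),r=cv2.minEnclosingCircle(Q[:,:2]); t=Q[Q[:,2]>np.percentile(Q[:,2],70)].mean(0); print(round(x,4),round(y,4),round(r,4),len(Q),'top',t)
```

```text
Traceback (most recent call last):
cv2.error: OpenCV(4.12.0) /io/opencv/modules/imgproc/src/shapedescr.cpp:201: error: (-215:Assertion failed) count >= 0 && (depth == CV_32F || depth == CV_32S) in function 'minEnclosingCircle'
```

```bash
cat > four.py <<'E'
import numpy as np, cv2, sys
def go(K,box):
    A=np.load('/tmp/wb.npz'); W=A['W']; hsv=cv2.cvtColor(A['im'],cv2.COLOR_RGB2HSV)
    m=(hsv[...,1]<60)&(hsv[...,2]>110)&(W[...,2]>.007)&(W[...,2]<.021)&(W[...,0]>box[0])&(W[...,0]<box[1])&(W[...,1]>box[2])&(W[...,1]<box[3])
    P=W[m].astype(np.float32)
    _,l,c=cv2.kmeans(P[:,:2].copy(),K,None,(3,100,1e-6),10,cv2.KMEANS_PP_CENTERS)
    for i in range(K):
        Q=np.ascontiguousarray(P[l.ravel()==i]); (x,y),r=cv2.minEnclosingCircle(Q[:,:2].copy().reshape(-1,1,2)); print(round(x,4),round(y,4),round(r,4),len(Q),'top',Q[Q[:,2]>np.percentile(Q[:,2],70)].mean(0))
if __name__=='__main__': go(int(sys.argv[1]),(.44,.52,.06,.12))
E
python3 four.py 4
```

```text
0.4699 0.0769 0.0093 327 top [0.46939102 0.07638701 0.01710978]
0.4999 0.1045 0.0157 338 top [0.50249845 0.09784617 0.01715864]
0.4654 0.0936 0.009 332 top [0.4651514  0.09344942 0.01722305]
0.4939 0.0799 0.009 318 top [0.4939468  0.08002624 0.01723743]
```

```bash
python3 -m handwheel '[{"xyz":[0.0055,0.0033,-0.01],"twist":-7.95,"gripper":0.3},{"xyz":[0.0055,0.0033,-0.01],"twist":-7.95,"gripper":0.3},{"xyz":[0.0055,0.0033,-0.01],"twist":-7.95,"gripper":0.3},{"xyz":[0.0055,0.0033,-0.01],"twist":-7.95,"gripper":0.3},{"xyz":[0.0055,0.0033,-0.01],"twist":-7.95,"gripper":0.3},{"xyz":[0.0055,0.0033,-0.01],"twist":-7.95,"gripper":0.3},{"xyz":[0.0055,0.0033,-0.01],"twist":-7.95,"gripper":0.3},{"xyz":[0.0053,0.0031,-0.01],"twist":-7.95,"gripper":0.3},{"xyz":[0,0,0],"twist":0,"gripper":0.3}]' 30| grep -E "force|tcp|orient"
python3 -c "
from wb import *;wb()"; python3 four.py 4
```

```text
tcp_pos: [0.4937, 0.0788, 0.109]
orientation: [[0.746, 0.666, -0.002], [0.666, -0.746, 0.0], [-0.002, -0.002, -1.0]]
force: [0.1, 0.4, 0.4]
finger_force: 0.0
tcp [0.4937 0.0788 0.109 ] yaw -48.2
white [270. 174.] 527 c 0.5029 0.0976 r 0.0091 z [0.0109 0.0178]
white [394. 195.] 2639 c 0.55 0.0224 r 0.0371 z [0.0236 0.0258]
white [282. 201.] 496 c 0.4941 0.08 r 0.009 z [0.011  0.0177]
white [249. 222.] 855 c 0.4673 0.086 r 0.0165 z [0.011  0.0178]
white [497. 230.] 561 c 0.5774 -0.0349 r 0.0136 z [0.0236 0.0258]
white [527. 236.] 62 c 0.5872 -0.0528 r 0.007 z [0.0237 0.0256]
white [503. 290.] 693 c 0.5493 -0.0716 r 0.0188 z [0.0237 0.0256]
white [309. 332.] 303 c 0.4385 0.0005 r 0.0115 z [0.0239 0.0259]
purple [229. 179.] 1840 c 0.4802 0.116 r 0.017 z [0.0069 0.0092]
purple [161. 243.] 1614 c 0.4116 0.1221 r 0.0172 z [0.0069 0.0093]
yellow [300. 103.] 2194 c 0.5492 0.1135 r 0.0168 z [0.0069 0.0092]
0.4661 0.0943 0.0094 469 top [0.46586776 0.0931557  0.01719414]
0.5031 0.0977 0.009 534 top [0.5031611  0.09756365 0.01717962]
0.4942 0.0811 0.01 503 top [0.4942092  0.07965437 0.01714808]
0.4697 0.0772 0.0092 405 top [0.47029227 0.07603356 0.01735837]
```

Ball positions are confirmed. Grasping B4 at (0.494, 0.080).

```bash
python3 -m handwheel '[{"xyz":[0.0004,0.001,-0.04],"twist":0,"gripper":0.29},{"xyz":[0,0,-0.035],"twist":0,"gripper":0.29},{"xyz":[0,0,-0.02],"twist":0,"gripper":0.29},{"xyz":[0,0,-0.01],"twist":0,"gripper":0.29},{"xyz":[0,0,0],"twist":0,"gripper":0.05},{"xyz":[0,0,0],"twist":0,"gripper":0.05},{"xyz":[0,0,0],"twist":0,"gripper":0.05},{"xyz":[0,0,0],"twist":0,"gripper":0.05}]' 30| grep -E "force|tcp|grip"
python3 -m handwheel '[{"xyz":[0,0,0.03],"twist":0,"gripper":0.05},{"xyz":[0,0,0.04],"twist":0,"gripper":0.05},{"xyz":[0,-0.01,0.035],"twist":0,"gripper":0.05},{"xyz":[-0.001,-0.035,0.03],"twist":0,"gripper":0.05},{"xyz":[-0.001,-0.035,0],"twist":0,"gripper":0.05},{"xyz":[-0.001,-0.035,0],"twist":0,"gripper":0.05},{"xyz":[0,0,-0.025],"twist":0,"gripper":0.05},{"xyz":[0,0,-0.025],"twist":0,"gripper":0.05},{"xyz":[0,0,0],"twist":0,"gripper":0.05}]'| grep -E "force|tcp|grip"
```

```text
tcp_pos: [0.495, 0.0805, 0.0057]
force: [0.5, 0.7, -0.3]
grip_width: 0.176
finger_force: 29.2
tcp_pos: [0.4901, -0.0342, 0.0879]
force: [0.3, 0.3, 0.5]
grip_width: 0.181
finger_force: 29.4
```

```bash
python3 -m handwheel '[{"xyz":[0,0,0],"twist":0,"gripper":0.35},{"xyz":[0,0,0],"twist":0,"gripper":0.35},{"xyz":[0,0,0.04],"twist":0,"gripper":0.35},{"xyz":[0,0,0.02],"twist":8.3,"gripper":0.35},{"xyz":[0,0.02,0],"twist":8.3,"gripper":0.35},{"xyz":[0.002,0.02,0],"twist":8.3,"gripper":0.35},{"xyz":[0.002,0.02,0],"twist":8.3,"gripper":0.35},{"xyz":[0.002,0.02,0],"twist":8.3,"gripper":0.35},{"xyz":[0.002,0.02,0],"twist":8.3,"gripper":0.35},{"xyz":[0.002,0.02,0],"twist":8.3,"gripper":0.35}]'| grep -E "tcp|grip"
python3 -m handwheel '[{"xyz":[0.002,0.01,0],"twist":8.3,"gripper":0.3},{"xyz":[0,0,0],"twist":8.3,"gripper":0.3},{"xyz":[0,0,-0.01],"twist":8.3,"gripper":0.3},{"xyz":[0,0,-0.02],"twist":8.3,"gripper":0.3},{"xyz":[0,0,0],"twist":8.3,"gripper":0.29},{"xyz":[0,0,0],"twist":0,"gripper":0.29}]'| grep -E "tcp|grip"
python3 -c "
from wb import *;wb()"; python3 four.py 3
```

```text
tcp_pos: [0.5021, 0.0866, 0.1513]
grip_width: 0.348
tcp_pos: [0.504, 0.0958, 0.1208]
grip_width: 0.29
tcp [0.504  0.0958 0.1208] yaw 51.7
white [238. 169.] 1031 c 0.4678 0.0841 r 0.0182 z [0.0102 0.0178]
white [288. 199.] 477 c 0.5072 0.098 r 0.0089 z [0.0104 0.0176]
white [128. 214.] 852 c 0.4446 0.0057 r 0.0197 z [0.0238 0.0258]
white [269. 293.] 639 c 0.553 0.0464 r 0.0143 z [0.0233 0.0257]
white [529. 335.] 3256 c 0.6676 0.1716 r 0.0279 z [0.0297 0.0805]
white [100. 329.] 112 c 0.4874 -0.0337 r 0.0049 z [0.0666 0.0706]
purple [227.  64.] 2160 c 0.4112 0.1226 r 0.0169 z [0.0068 0.0093]
purple [284. 153.] 1756 c 0.4797 0.1158 r 0.0168 z [0.0069 0.0091]
yellow [339. 228.] 1515 c 0.549 0.1139 r 0.0171 z [0.0067 0.0091]
0.5027 0.1029 0.0147 481 top [0.5069849  0.09786978 0.01693332]
0.4664 0.0934 0.0089 521 top [0.46643415 0.09348041 0.01709849]
0.4701 0.0757 0.0096 510 top [0.4701525  0.07494369 0.01715459]
```

```bash
python3 -m handwheel '[{"xyz":[0.003,0.002,-0.04],"twist":0,"gripper":0.3},{"xyz":[0,0,-0.04],"twist":0,"gripper":0.3},{"xyz":[0,0,-0.025],"twist":0,"gripper":0.3},{"xyz":[0,0,-0.011],"twist":0,"gripper":0.3},{"xyz":[0,0,0],"twist":0,"gripper":0.05},{"xyz":[0,0,0],"twist":0,"gripper":0.05},{"xyz":[0,0,0],"twist":0,"gripper":0.05},{"xyz":[0,0,0],"twist":0,"gripper":0.05}]' 30| grep -E "force|tcp|grip"
python3 -m handwheel '[{"xyz":[0,0,0.03],"twist":0,"gripper":0.05},{"xyz":[0,0,0.04],"twist":0,"gripper":0.05},{"xyz":[-0.002,-0.01,0.035],"twist":0,"gripper":0.05},{"xyz":[-0.004,-0.035,0.03],"twist":-6,"gripper":0.05},{"xyz":[-0.005,-0.035,0],"twist":-6,"gripper":0.05},{"xyz":[-0.005,-0.035,0],"twist":-6,"gripper":0.05},{"xyz":[0,-0.018,0],"twist":-6,"gripper":0.05},{"xyz":[0,0,-0.025],"twist":-6,"gripper":0.05},{"xyz":[0,0,-0.025],"twist":-6,"gripper":0.05},{"xyz":[0,0,0],"twist":0,"gripper":0.05}]'| grep -E "force|tcp|grip"
```

```text
tcp_pos: [0.5074, 0.0976, 0.0051]
force: [-0.1, 0.3, -0.0]
grip_width: 0.181
finger_force: 29.2
tcp_pos: [0.4893, -0.0351, 0.0872]
force: [-0.3, -0.1, 0.4]
grip_width: 0.178
finger_force: 29.4
```

```bash
python3 -m handwheel '[{"xyz":[0,0,0],"twist":0,"gripper":0.35},{"xyz":[0,0,0],"twist":0,"gripper":0.35},{"xyz":[0,0,0.03],"twist":0,"gripper":0.35},{"xyz":[0,0,0.03],"twist":0,"gripper":0.35},{"xyz":[-0.004,0.025,0],"twist":-2,"gripper":0.35},{"xyz":[-0.006,0.032,0],"twist":-2.4,"gripper":0.35},{"xyz":[-0.006,0.032,0],"twist":0,"gripper":0.35},{"xyz":[-0.005,0.03,-0.02],"twist":0,"gripper":0.35},{"xyz":[0,0,-0.02],"twist":0,"gripper":0.35},{"xyz":[0,0,0],"twist":0,"gripper":0.35}]'| grep -E "tcp|grip"
python3 -c "
from wb import *;wb()"; python3 four.py 2
```

```text
tcp_pos: [0.4688, 0.0844, 0.1083]
grip_width: 0.345
tcp [0.4688 0.0844 0.1083] yaw 11.3
white [283. 190.] 534 c 0.4665 0.0933 r 0.009 z [0.0104 0.0178]
white [283. 217.] 478 c 0.4703 0.0748 r 0.009 z [0.0112 0.0177]
purple [208. 129.] 2069 c 0.4114 0.1228 r 0.0169 z [0.0069 0.0093]
purple [309. 160.] 1915 c 0.4799 0.116 r 0.0168 z [0.0069 0.0092]
yellow [408. 183.] 1885 c 0.5494 0.1135 r 0.0174 z [0.0067 0.0091]
0.4695 0.0762 0.0098 495 top [0.47018227 0.07519879 0.01710704]
0.4775 0.104 0.0243 544 top [0.466381   0.09314312 0.01720654]
```

```bash
python3 -m handwheel '[{"xyz":[-0.0003,0,-0.04],"twist":0,"gripper":0.32},{"xyz":[0,0,-0.035],"twist":0,"gripper":0.32},{"xyz":[0,0,-0.02],"twist":0,"gripper":0.32},{"xyz":[0,0,-0.009],"twist":0,"gripper":0.32},{"xyz":[0,0,0],"twist":0,"gripper":0.05},{"xyz":[0,0,0],"twist":0,"gripper":0.05},{"xyz":[0,0,0],"twist":0,"gripper":0.05},{"xyz":[0,0,0],"twist":0,"gripper":0.05}]' 50| grep -E "force|tcp|grip"
python3 -m handwheel '[{"xyz":[0,0,0.02],"twist":0,"gripper":0.05},{"xyz":[0,0,0.03],"twist":0,"gripper":0.05},{"xyz":[0,0,0.04],"twist":0,"gripper":0.05},{"xyz":[0,0,0.04],"twist":0,"gripper":0.05},{"xyz":[0,0,0],"twist":0,"gripper":0.05}]'| grep -E "force|tcp|grip"
python3 -c "
from wb import *;wb()"
```

```text
tcp_pos: [0.47, 0.0835, 0.0059]
force: [-0.8, 0.2, 0.4]
grip_width: 0.175
finger_force: 48.8
tcp_pos: [0.4719, 0.0836, 0.1401]
force: [0.5, -0.2, -0.2]
grip_width: 0.173
finger_force: 48.9
tcp [0.4719 0.0836 0.1401] yaw 11.2
white [301. 367.] 78 c 0.506 -0.0459 r 0.0156 z [0.0445 0.047 ]
purple [210. 122.] 1654 c 0.4111 0.1227 r 0.0168 z [0.0069 0.0093]
purple [300. 149.] 1495 c 0.4795 0.116 r 0.0169 z [0.0068 0.0091]
yellow [388. 170.] 1452 c 0.5488 0.1138 r 0.0167 z [0.0067 0.0092]
```

```bash
python3 -m handwheel '[{"xyz":[0.003,-0.025,0],"twist":0,"gripper":0.05},{"xyz":[0.005,-0.03,0],"twist":0,"gripper":0.05},{"xyz":[0.005,-0.032,0],"twist":0,"gripper":0.05},{"xyz":[0.005,-0.032,0],"twist":0,"gripper":0.05},{"xyz":[0,0,-0.025],"twist":0,"gripper":0.05},{"xyz":[0,0,-0.025],"twist":0,"gripper":0.05},{"xyz":[0,0,0],"twist":0,"gripper":0.05},{"xyz":[0,0,0],"twist":0,"gripper":0.35},{"xyz":[0,0,0],"twist":0,"gripper":0.35},{"xyz":[0,0,0],"twist":0,"gripper":0.35}]'| grep -E "tcp|grip"
python3 -m handwheel '[{"xyz":[0,0,0.03],"twist":0,"gripper":0.35},{"xyz":[0,0,0.04],"twist":0,"gripper":0.35},{"xyz":[-0.03,-0.03,0.02],"twist":0,"gripper":0.4},{"xyz":[-0.04,-0.03,0.02],"twist":0,"gripper":0.4},{"xyz":[-0.03,-0.03,0.02],"twist":0,"gripper":0.4},{"xyz":[0,0,0],"twist":0,"gripper":0.4}]'| grep -E "tcp|grip"
python3 - <<'E'
from wb import *
wb()
A=np.load('/tmp/wb.npz'); W=A['W']; r=np.hypot(W[...,0]-.49,W[...,1]+.035)
m=(r<.049)&(W[...,2]<.1); print('max z in bowl',np.nanpercentile(W[m][:,2],[50,90,99,100]),m.sum())
im=A['im']; v,u=np.where(m); a=im[max(0,v.min()-30):v.max()+30,max(0,u.min()-30):u.max()+30]; print(a.shape,u.min(),u.max(),v.min(),v.max())
s,d,c=grab('scene'); b=s[170:320,130:330]
save(np.hstack([cv2.resize(a,(400,400)),cv2.resize(b,(400,400))]),'p15.png')
E
```

```text
tcp_pos: [0.4879, -0.0354, 0.0859]
grip_width: 0.354
tcp_pos: [0.389, -0.126, 0.2165]
grip_width: 0.405
tcp [ 0.389  -0.126   0.2165] yaw 10.9
white [375.  57.] 6637 c 0.4937 -0.0323 r 0.1034 z [0.0234 0.026 ]
white [429.  83.] 3441 c 0.4932 -0.0265 r 0.0387 z [0.0446 0.0697]
white [408.  47.] 316 c 0.4691 -0.0039 r 0.0108 z [0.0431 0.0481]
white [392. 127.] 283 c 0.4735 -0.0684 r 0.0108 z [0.039  0.0482]
white [429. 136.] 330 c 0.5078 -0.0673 r 0.0112 z [0.0406 0.0476]
white [304. 284.] 74 c 0.4365 -0.2449 r 0.0111 z [0.0055 0.0079]
white [321. 317.] 43 c 0.4492 -0.2489 r 0.006 z [0.0563 0.0587]
white [297. 326.] 134 c 0.4286 -0.261 r 0.0174 z [0.0564 0.0584]
max z in bowl [0.04207968 0.05415444 0.0706047  0.08248405] 9742
(181, 184, 3) 378 502 29 151
```

View pics/p15.png

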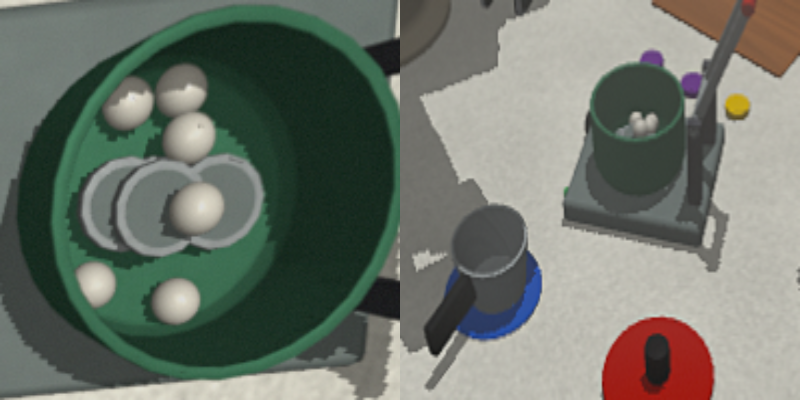

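```bash
python3 -m handwheel '[{"xyz":[0.04,-0.017,0],"twist":0,"gripper":0.5},{"xyz":[0.04,-0.017,0],"twist":0,"gripper":0.5},{"xyz":[0.04,-0.017,0],"twist":0,"gripper":0.5},{"xyz":[0.04,-0.017,0],"twist":0,"gripper":0.5},{"xyz":[0.04,-0.017,0],"twist":0,"gripper":0.5},{"xyz":[0.04,-0.017,0],"twist":0,"gripper":0.5},{"xyz":[0,0,0],"twist":0,"gripper":0.5},{"xyz":[0,0,0],"twist":0,"gripper":0.5}]'| grep -E "tcp|grip"
cat > lid.py <<'E'
from h import *
from meas import cf
def lid(n,z0=.008,z1=.022):
    im,d,c=grab(n); W=cloud(d,c); hsv=cv2.cvtColor(im,cv2.COLOR_RGB2HSV)
    m=((hsv[...,0]<6)|(hsv[...,0]>174))&(hsv[...,1]>150)&(W[...,2]>z0)&(W[...,2]<z1)&(W[...,0]>.4)&(W[...,0]<.78)&(W[...,1]<.05)
    k,L,S,C=cv2.connectedComponentsWithStats(m.astype(np.uint8)); i=1+np.argmax(S[1:,4]); P=W[L==i]
    h=cv2.convexHull(P[:,:2].astype(np.float32))[:,0]; c0,_,s=cf(h,.058,P[:,:2].mean(0)); print(n,'lid',c0,s,'flange z',np.median(P[:,2]).round(4))
    B=np.c_[P[:,:2]-c0,np.ones(len(P))]; print('slopes',np.linalg.lstsq(B,P[:,2],rcond=None)[0].round(4))
    q=W[(np.hypot(W[...,0]-c0[0],W[...,1]-c0[1])<.025)&(W[...,2]>z1+.018)&(W[...,2]<z1+.04)&(hsv[...,2]<90)]; 
    if len(q): print('knob',len(q),((q.min(0)+q.max(0))/2).round(4),q[:,2].max().round(4))
if __name__=='__main__':
    for n in('wrist','scene','side'): lid(n)
    print(st())
E
python3 lid.py
```

```text
tcp_pos: [0.631, -0.2238, 0.2113]
grip_width: 0.499
wrist lid [ 0.6304 -0.2281] 0.0002 flange z 0.0158
slopes [-0.0008  0.0001  0.0158]
knob 699 [ 0.6302 -0.2278  0.0461] 0.052
scene lid [ 0.63   -0.2279] 0.0006 flange z 0.0137
slopes [-0.001   0.0058  0.0137]
knob 120 [ 0.6317 -0.2286  0.0455] 0.0508
side lid [ 0.6291 -0.2287] 0.0008 flange z 0.0167
slopes [0.0016 0.0155 0.0168]
knob 160 [ 0.6289 -0.2291  0.047 ] 0.0536
{'clock': 49.3, 'tcp_pos': [0.63, -0.2241, 0.214], 'force': [-0.514, -0.2912, -0.0107], 'grip_width': 0.5016, 'finger_force': 0.0}
```

```bash
python3 -m handwheel '[{"xyz":[0,-0.004,-0.04],"twist":0,"gripper":0.5},{"xyz":[0,0,-0.04],"twist":0,"gripper":0.5},{"xyz":[0,0,-0.04],"twist":0,"gripper":0.5},{"xyz":[0,0,-0.04],"twist":0,"gripper":0.5},{"xyz":[0,0,-0.02],"twist":0,"gripper":0.5},{"xyz":[0,0,-0.008],"twist":0,"gripper":0.5},{"xyz":[0,0,0],"twist":0,"gripper":0.5}]'| grep -E "tcp|grip|force"
python3 -m handwheel '[{"xyz":[0,0,0],"twist":0,"gripper":0.1},{"xyz":[0,0,0],"twist":0,"gripper":0.1},{"xyz":[0,0,0],"twist":0,"gripper":0.1},{"xyz":[0,0,0],"twist":0,"gripper":0.1},{"xyz":[0,0,0],"twist":0,"gripper":0.1},{"xyz":[0,0,0],"twist":0,"gripper":0.1}]' 50| grep -E "tcp|grip|force"
python3 - <<'E'
from meas import cf
import numpy as np, cv2
A=np.load('/tmp/wb.npz'); W=A['W']; hsv=cv2.cvtColor(A['im'],cv2.COLOR_RGB2HSV)
m=(hsv[...,0]>55)&(hsv[...,0]<95)&(hsv[...,1]>50)&(W[...,2]>.0925)&(W[...,2]<.099); P=W[m]; print(cf(P,.0535,[.49,-.035]),np.median(P[:,2]))
h=cv2.convexHull(P[:,:2].astype(np.float32))[:,0]; print(cf(h,.056,[.49,-.035]))
E
```

```text
tcp_pos: [0.63, -0.2289, 0.0259]
force: [-0.0, 0.6, -0.5]
grip_width: 0.499
finger_force: 0.0
tcp_pos: [0.6312, -0.2296, 0.0279]
force: [-1.4, 1.4, 7.5]
grip_width: 0.285
finger_force: 49.6
(array([ 0.4892, -0.0343]), 3857, 0.0014) 0.0944927628494539
(array([ 0.4897, -0.0339]), 67, 0.0003)
```

```bash
python3 -m handwheel '[{"xyz":[0,0,0.02],"twist":0,"gripper":0.1},{"xyz":[0,0,0.04],"twist":0,"gripper":0.1},{"xyz":[0,0,0.04],"twist":0,"gripper":0.1},{"xyz":[0,0,0.04],"twist":0,"gripper":0.1},{"xyz":[-0.0175,0.024,0.01],"twist":0,"gripper":0.1},{"xyz":[-0.0175,0.0243,0],"twist":0,"gripper":0.1},{"xyz":[-0.0175,0.0243,0],"twist":0,"gripper":0.1},{"xyz":[-0.0175,0.0243,0],"twist":0,"gripper":0.1},{"xyz":[-0.0175,0.0243,0],"twist":0,"gripper":0.1},{"xyz":[-0.0175,0.0243,0],"twist":0,"gripper":0.1}]'| grep -E "tcp|grip|force"
python3 -m handwheel '[{"xyz":[-0.0175,0.0243,0],"twist":0,"gripper":0.1},{"xyz":[-0.0175,0.0243,0],"twist":0,"gripper":0.1},{"xyz":[0,0,0],"twist":0,"gripper":0.1},{"xyz":[0,0,0],"twist":0,"gripper":0.1},{"xyz":[0,0,0],"twist":0,"gripper":0.1}]'| grep -E "tcp|grip|force"
python3 - <<'E'
from lid import *
print(st())
for n in('wrist','scene','side'):
    try: lid(n,.14,.19)
    except Exception as e: print(n,e)
E
```

```text
tcp_pos: [0.5245, -0.0828, 0.1762]
force: [0.1, -0.1, -0.8]
grip_width: 0.283
finger_force: 49.5
tcp_pos: [0.4908, -0.0358, 0.1759]
force: [0.1, -0.0, -1.2]
grip_width: 0.285
finger_force: 49.4
{'clock': 52.1, 'tcp_pos': [0.4908, -0.0358, 0.1759], 'force': [0.1401, -0.0195, -1.1716], 'grip_width': 0.2847, 'finger_force': 49.4465}
wrist lid [ 0.4902 -0.0346] 0.0004 flange z 0.1639
slopes [-0.0021 -0.0009  0.1639]
knob 3209 [ 0.4882 -0.0338  0.219 ] 0.23
scene lid [ 0.4875 -0.0351] 0.0153 flange z 0.1621
slopes [-0.0326 -0.032   0.1641]
knob 96 [ 0.4895 -0.0372  0.219 ] 0.2299
side lid [ 0.4886 -0.0348] 0.0014 flange z 0.1648
slopes [0.0012 0.0129 0.1651]
knob 177 [ 0.4883 -0.0378  0.2189] 0.2298
```

```bash
python3 -m handwheel '[{"xyz":[-0.0005,0.0003,-0.02],"twist":0,"gripper":0.1},{"xyz":[0,0,-0.02],"twist":0,"gripper":0.1},{"xyz":[0,0,-0.01],"twist":0,"gripper":0.1},{"xyz":[0,0,-0.005],"twist":0,"gripper":0.1},{"xyz":[0,0,-0.003],"twist":0,"gripper":0.1},{"xyz":[0,0,0],"twist":0,"gripper":0.1}]'| grep -E "tcp|grip|force"
python3 -m handwheel '[{"xyz":[0,0,-0.0015],"twist":0,"gripper":0.1},{"xyz":[0,0,-0.0015],"twist":0,"gripper":0.1},{"xyz":[0,0,0],"twist":0,"gripper":0.1}]'| grep -E "tcp|grip|force"
```

```text
tcp_pos: [0.49, -0.035, 0.1178]
force: [0.3, 0.7, 0.4]
grip_width: 0.282
finger_force: 49.5
tcp_pos: [0.49, -0.0349, 0.1151]
force: [-1.5, 0.5, 2.8]
grip_width: 0.283
finger_force: 49.8
```

```bash
python3 -m handwheel '[{"xyz":[0,0,0],"twist":0,"gripper":0.45},{"xyz":[0,0,0],"twist":0,"gripper":0.45},{"xyz":[0,0,0],"twist":0,"gripper":0.45},{"xyz":[0,0,0.03],"twist":0,"gripper":0.45},{"xyz":[0,0,0.04],"twist":0,"gripper":0.45},{"xyz":[0,0,0.05],"twist":0,"gripper":0.4},{"xyz":[0,0,0.05],"twist":2.5,"gripper":0.4},{"xyz":[0.01,0.005,0.05],"twist":2.5,"gripper":0.3},{"xyz":[0,0,0],"twist":0,"gripper":0.3},{"xyz":[0,0,0],"twist":0,"gripper":0.3}]'| grep -E "tcp|grip|force"
python3 - <<'E'
from lid import *
s=env.read_state(); print(st(),np.round(s['orientation'],3)[:,1])
lid('wrist',.09,.11); lid('side',.09,.11)
for n in('wrist','side','scene'):
    im,d,c=grab(n); W=cloud(d,c); hsv=cv2.cvtColor(im,cv2.COLOR_RGB2HSV)
    m=((hsv[...,0]<6)|(hsv[...,0]>174))&(hsv[...,1]>130)&(W[...,2]>.19)&(W[...,2]<.27)&(W[...,0]>.54)&(W[...,0]<.7)&(abs(W[...,1])<.08)
    P=W[m]
    if len(P)>20: print(n,len(P),'bar',((P.min(0)+P.max(0))/2).round(4),'top',P[:,2].max().round(4),P.mean(0).round(4),np.linalg.svd(P-P.mean(0),full_matrices=False)[2][0].round(3))
E
```

```text
tcp_pos: [0.4997, -0.0299, 0.3337]
force: [0.1, -0.2, 0.2]
grip_width: 0.301
finger_force: 0.0
{'clock': 54.15, 'tcp_pos': [0.4997, -0.0299, 0.3337], 'force': [0.1068, -0.2186, 0.1677], 'grip_width': 0.301, 'finger_force': 0.0} [0.96  0.279 0.001]
wrist lid [ 0.489  -0.0334] 0.0003 flange z 0.103
slopes [-0.0005 -0.0003  0.103 ]
knob 571 [ 0.489  -0.033   0.1338] 0.1395
side lid [ 0.4893 -0.0351] 0.0011 flange z 0.1043
slopes [0.0035 0.0058 0.1043]
knob 152 [ 0.4886 -0.0349  0.1345] 0.1409
wrist 2292 bar [0.6156 0.0038 0.235 ] top 0.2414 [0.6143 0.0053 0.2374] [ 0.282 -0.959  0.005]
side 222 bar [0.6143 0.001  0.2285] top 0.2427 [0.6139 0.0019 0.2376] [ 0.278 -0.96   0.02 ]
scene 100 bar [0.6177 0.0021 0.2369] top 0.2401 [0.6185 0.0015 0.2371] [ 0.27  -0.963  0.004]
```

```bash
python3 -m handwheel '[{"xyz":[0.039,0.011,-0.01],"twist":0,"gripper":0.35},{"xyz":[0.039,0.011,-0.01],"twist":0,"gripper":0.35},{"xyz":[0.038,0.011,-0.01],"twist":0,"gripper":0.35},{"xyz":[0,0,0],"twist":0,"gripper":0.35},{"xyz":[0,0,-0.04],"twist":0,"gripper":0.35},{"xyz":[0,0,-0.03],"twist":0,"gripper":0.35},{"xyz":[0,0,-0.012],"twist":0,"gripper":0.35},{"xyz":[0,0,0],"twist":0,"gripper":0.19},{"xyz":[0,0,0],"twist":0,"gripper":0.19},{"xyz":[0,0,0],"twist":0,"gripper":0.19}]' 20| grep -E "tcp|grip|force"
```

```text
tcp_pos: [0.6161, 0.0029, 0.2233]
force: [0.1, -0.3, 0.7]
grip_width: 0.195
finger_force: 0.0
```

```bash
python3 -m handwheel '[{"xyz":[-0.0144,-0.0042,0.0055],"twist":0,"gripper":0.19},{"xyz":[-0.0144,-0.0042,0.0035],"twist":0,"gripper":0.19},{"xyz":[-0.0169,-0.0049,0.0015],"twist":0,"gripper":0.19},{"xyz":[-0.0169,-0.0049,0],"twist":0,"gripper":0.19},{"xyz":[-0.0165,-0.0048,-0.003],"twist":0,"gripper":0.19},{"xyz":[-0.0165,-0.0048,-0.0046],"twist":0,"gripper":0.19},{"xyz":[0,0,0],"twist":0,"gripper":0.19}]'| grep -E "tcp|grip|force"
python3 -m handwheel '[{"xyz":[-0.015,-0.0043,-0.0075],"twist":0,"gripper":0.19},{"xyz":[-0.015,-0.0043,-0.009],"twist":0,"gripper":0.19},{"xyz":[-0.0125,-0.0036,-0.011],"twist":0,"gripper":0.19},{"xyz":[-0.0125,-0.0036,-0.0128],"twist":0,"gripper":0.19},{"xyz":[-0.013,-0.0037,-0.0193],"twist":0,"gripper":0.19},{"xyz":[0,0,0],"twist":0,"gripper":0.19}]'| grep -E "tcp|grip|force"
python3 - <<'E'
from h import *
for n in('side','scene'):
    im,d,c=grab(n); W=cloud(d,c); hsv=cv2.cvtColor(im,cv2.COLOR_RGB2HSV)
    m=((hsv[...,0]<6)|(hsv[...,0]>174))&(hsv[...,1]>130)&(W[...,2]>.11)&(W[...,2]<.27)&(W[...,0]>.38)&(W[...,0]<.7)&(abs(W[...,1])<.12)
    P=W[m]
    if len(P): print(n,len(P),P.mean(0).round(4),P[:,2].max())
E
```

```text
tcp_pos: [0.5192, -0.0252, 0.2254]
force: [-0.0, 0.6, 0.2]
grip_width: 0.188
finger_force: 0.0
tcp_pos: [0.4514, -0.0443, 0.1639]
force: [0.0, -0.6, 1.0]
grip_width: 0.186
finger_force: 0.0
side 235 [ 0.4614 -0.0584  0.1741] 0.2535798704172884
scene 38 [ 0.4627 -0.0531  0.1718] 0.18280342148698514
```

```bash
python3 -m handwheel '[{"xyz":[-0.0075,-0.002,-0.016],"twist":0,"gripper":0.19},{"xyz":[-0.0055,-0.0017,-0.0165],"twist":0,"gripper":0.19},{"xyz":[0,0,0],"twist":0,"gripper":0.19},{"xyz":[0,0,0],"twist":0,"gripper":0.35},{"xyz":[0,0,0],"twist":0,"gripper":0.35},{"xyz":[0,0,0.04],"twist":0,"gripper":0.35},{"xyz":[0,0,0.02],"twist":0,"gripper":0.1},{"xyz":[0,0,0],"twist":0,"gripper":0},{"xyz":[0,0,0],"twist":0,"gripper":0},{"xyz":[0,0,0],"twist":0,"gripper":0}]'| grep -E "tcp|grip|force"
cat > bar.py <<'E'
from h import *
for n in('wrist','side','scene'):
    im,d,c=grab(n); W=cloud(d,c); hsv=cv2.cvtColor(im,cv2.COLOR_RGB2HSV)
    m=((hsv[...,0]<6)|(hsv[...,0]>174))&(hsv[...,1]>130)&(W[...,2]>.1065)&(W[...,2]<.2)&(W[...,0]>.38)&(W[...,0]<.6)&(abs(W[...,1])<.12)
    P=W[m]
    if len(P): print(n,len(P),P.mean(0).round(4),np.percentile(P[:,2],[50,95]).round(4))
print(st())
E
python3 bar.py
```

```text
tcp_pos: [0.4386, -0.0478, 0.1913]
force: [0.4, 0.2, -0.2]
grip_width: -0.004
finger_force: 0.0
wrist 2242 [ 0.4399 -0.0332  0.152 ] [0.1538 0.1555]
side 357 [ 0.4514 -0.0507  0.1472] [0.1537 0.1567]
scene 67 [ 0.4466 -0.0428  0.1503] [0.1526 0.1547]
{'clock': 57.95, 'tcp_pos': [0.4387, -0.0478, 0.1914], 'force': [-0.4062, 0.6874, -0.7803], 'grip_width': -0.0043, 'finger_force': 0.0}
```

```bash
python3 -m handwheel '[{"xyz":[0,-0.0005,-0.03],"twist":0,"gripper":0},{"xyz":[-0.001,0,-0.015],"twist":0,"gripper":0},{"xyz":[-0.001,-0.0005,-0.01],"twist":0,"gripper":0},{"xyz":[-0.001,0,-0.01],"twist":0,"gripper":0},{"xyz":[0,0,-0.006],"twist":0,"gripper":0},{"xyz":[0,0,-0.003],"twist":0,"gripper":0},{"xyz":[0,0,0],"twist":0,"gripper":0}]'| grep -E "tcp|^force"
python3 -m handwheel '[{"xyz":[0,0,-0.001],"twist":0,"gripper":0},{"xyz":[0,0,-0.001],"twist":0,"gripper":0},{"xyz":[0,0,0],"twist":0,"gripper":0}]'| grep -E "tcp|^force"
```

```text
tcp_pos: [0.4361, -0.049, 0.1181]
force: [-0.1, 0.1, 0.2]
tcp_pos: [0.4363, -0.0491, 0.1169]
force: [-2.3, 0.3, 7.0]
```

```bash
python3 -m handwheel '[{"xyz":[0,0,-0.0007],"twist":0,"gripper":0},{"xyz":[0,0,0],"twist":0,"gripper":0}]'| grep -E "tcp|^force"
python3 -m handwheel '[{"xyz":[0,0,0.02],"twist":0,"gripper":0},{"xyz":[0,0,0.04],"twist":0,"gripper":0},{"xyz":[0,0,0.05],"twist":0,"gripper":0},{"xyz":[0,0,0.05],"twist":0,"gripper":0},{"xyz":[-0.03,0,0.03],"twist":0,"gripper":0},{"xyz":[0,0,0],"twist":0,"gripper":0},{"xyz":[0,0,0],"twist":0,"gripper":0}]'| grep -E "tcp|^force"
python3 bar.py
python3 - <<'E'
from lid import *
for n in('wrist','side'): lid(n,.098,.1065)
from meas import cf
im,d,c=grab('scene'); W=cloud(d,c); c0=np.array([.4174,-.229]); P=W[(W[...,2]>.05)&(W[...,2]<.066)]; r=np.hypot(*(P[:,:2]-c0).T); P=P[(r<.055)&(r>.025)]; print('cup',cf(P,.04,c0))
E
```

```text
tcp_pos: [0.4364, -0.0491, 0.1167]
force: [-4.5, 1.5, 13.2]
tcp_pos: [0.4059, -0.049, 0.3057]
force: [-0.3, -0.5, -1.0]
wrist 1156 [ 0.4388 -0.0473  0.1162] [0.1158 0.1314]
side 323 [ 0.4467 -0.0531  0.1163] [0.1164 0.1256]
scene 78 [ 0.4393 -0.0519  0.1145] [0.1145 0.1169]
{'clock': 60.0, 'tcp_pos': [0.406, -0.0489, 0.3042], 'force': [0.7913, 0.3982, 0.2265], 'grip_width': 0.0005, 'finger_force': 0.0}
wrist lid [ 0.4875 -0.0221] 0.0104 flange z 0.1029
slopes [-0.0007  0.001   0.103 ]
knob 725 [ 0.4887 -0.0332  0.1322] 0.1398
side lid [ 0.4872 -0.0018] 0.0086 flange z 0.1044
slopes [ 0.0027 -0.0117  0.104 ]
knob 11 [ 0.4887 -0.0248  0.137 ] 0.1395
cup (array([ 0.4179, -0.228 ]), 297, 0.0036)
```

```bash
python3 -c "
from rig import env
print(env.close_job())"
```

```text
the job is handed in; nothing more can be done
None
```

I've handed the job in after about 60 s of robot time; the hand-in gave no verdict. As far as I could measure, all four blanks and six balls are in the bowl, the cup is upright on the coaster, the lid is flat on the rim and the yoke is fully down. Four balls spilled onto the table during the pour, so I picked them up and put them in with the gripper.

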